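# Stand the kit cases heavy end down

### The arm

A 6-joint arm with a two-finger parallel gripper is mounted at the origin on a cart in front of the work surface, level with it; the furniture and walls round the work are solid. World frame = base frame: x ahead of the robot, y to its left, z up, the work surface at z = 0. Lengths are in m, angles in degrees, forces in N, time in s.
With the tool pointing down it reaches from about 0.325 to 0.9 m from the base axis. Payload 6.1 kg.
Tool frame: the origin (TCP) lies midway between the tips of the shut fingers; the grasp point (between the pads) lies 19 mm behind it; z points along the fingers, y is the direction in which the jaws open and shut (so a half turn about z gives the same grasp; the last joint's range is limited). The gripper opens to 87 mm and grips with 3 to 60 N. Pads are 19 mm wide; open, the fingers measure 117 mm over their backs; the gripper's body (75 mm by 190 mm) begins 51 mm behind the grasp point.
Start: joints at [-75.292, 12.628, 87.462, -0, 79.91, -7.225], TCP at [0.233, -0.58, 0.223] pointing down, gripper open.
Joint ranges: [-170.65, 170.65], [-52.31, 119.04], [5.05, 147.46], [-71.25, 251.25], [11.57, 151.72], [-153.62, 153.62]. Speed limits (degrees/s): [147.25, 147.25, 172.46, 180, 180, 180].

### API

Orientations are given as a 3x3 rotation matrix whose columns are the frame's x, y, z axes.
In Python, from station import manip, optics gives the robot as it stands.
- The arm moves only by the shell command python3 -m creep 'ROWS' [FORCE]. ROWS is JSON, a list of rows, each an object of numbers: "dx", "dy", "dz": the shift along the tool's x, y, z in units of 40 mm (1.0 is 40 mm); "wx", "wy", "wz": the turn, a rotation vector about the tool's x, y, z in units of 6 degrees (1.0 is 6 degrees); "gripper": the closure, from -1 (fully open) to 1 (shut). In form: [{"dx": .., "dy": .., "dz": .., "wx": .., "wy": .., "wz": .., "gripper": ..}, ...]. A call has 1 to 10 rows; each row shifts and turns the pose as measured when the row begins, along the tool's axes as they then stand; what a row does not reach is not made up. A row lasts 1/10 s, in which the tool goes at most 50 mm and 8.59 degrees, less where a joint would pass 70% of its speed; a pose out of reach is approached as far as the arm can. A call is refused whole if a number of a shift passes 1 or a number of a turn 1, either way. A call with a gripper value outside its range is refused whole. The fingers move at their own pace and stop on an object; FORCE is the grip in N (left out, the last holds). Time passes only in rows, so rows that do not move let the fingers close. It gives the time, the measured TCP pose, the force and the opening at its end, in the units of the state.
- manip.get_state(): the state, without advancing time (a new reading comes with each control period).
- optics.capture(name): name is "scene" or "top" or "wrist"; returns the picture (400x640x3 uint8, red, green, blue); there is no depth.
- optics.camera_info(name): a dict with "fx", "fy", "cx", "cy" (pixels), "D" ([k1, k2, p1, p2, k3] as OpenCV has them; the pictures are not rectified), "rvec" (rotation vector, rad) and "tvec" (3), from world to camera coordinates, as OpenCV has them. Camera axes: x right, y down, z forward; pixel columns grow to the right and rows downward; lengths in m; the calibration is good to about 2 mm. A picture is of the moment at which its call begins: read the wrist's pose just before it. camera_info takes no time and is no camera call; for the wrist camera it gives the pose at the moment of the call.
- manip.finish_job(): hands the job in, once; it reports no verdict.
Trained networks look in the newest picture that a camera, given by its name, has taken for a name from the list of things; names that differ only in an ending like _2 or _b are one class to them, and where a whole thing is asked for, a point or a joint stands for the part that bears it (a point fixed in the world has none). Each returns a list of dicts, best first, with "score" (0 to 1); they miss things now and then, are a little off and sometimes report something else, mostly with a low value. They report only what shows in the picture. A call takes as long as a camera call.
- optics.silhouettes(label, camera): "pixels" (400x640 bool, what is visible of it) and "bbox" ([centre column, centre row, width, height] in pixels, round what is visible of it).
The state is a dict: "time_s": time; "joints": joint angles; "qd": joint speeds; "joint_torque": joint torques, N m; "ee_pos": TCP position; "eef_rot": TCP orientation; "contact_force": force on the tool from outside, world axes, zero at the start; "moment": the same for the moment, N m; "finger_gap": finger opening in m.
Only numpy, scipy, OpenCV 4.12 (cv2) and the standard library are available. Lean on these libraries where they do the work, as an engineer would, in place of code of your own. Each camera call takes 0.05 s, during which the arm holds its last target.

### The job

Stand both kit cases, the yellow one and the blue one, upright on end on the black rubber mat, each with its heavy end down, and let go of them. Which end is heavy cannot be seen, only felt by lifting the case. Leave the other things on the worktop where they are.

Things in the scene. Friction and masses are not known exactly. Their poses are not given: they have to be found in the camera images.
- mat: black rubber mat with a thin grey border line, fixed flat on the worktop, 160 x 260 x 6 mm (x, y, z); origin at the centre of its underside, its top 6 mm above that
- case_yellow: Yellow plastic kit case, a black bumper at each end, 150 x 50 x 62 mm (x, y, z), stays shut; both ends look the same. Starts lying flat. Origin at the centre of its 150 x 50 mm underside, x along its length, z up as it lies at the start. Weighs about 0.45 kg, 0.3 kg of it a part fixed unseen inside, 50 mm from the centre toward the +x or the -x end, at random, independently for each case
- case_yellow_mid (a point): centre of the yellow case's 150 x 50 x 62 mm block, axes as the case's. Lifted here, the case pulls down toward its heavy end with about 0.15 N m. Stood heavy end down and let go, it rights itself from leans up to about 0.5 rad in the plane of its 62 mm side; light end down only from about 0.25 rad
- case_blue: Blue plastic kit case, a black bumper at each end, 150 x 50 x 62 mm (x, y, z), stays shut; both ends look the same. Starts lying flat. Origin at the centre of its 150 x 50 mm underside, x along its length, z up as it lies at the start. Weighs about 0.45 kg, 0.3 kg of it a part fixed unseen inside, 50 mm from the centre toward the +x or the -x end, at random, independently for each case
- case_blue_mid (a point): centre of the blue case's 150 x 50 x 62 mm block, axes as the case's. Lifted here, the case pulls down toward its heavy end with about 0.15 N m. Stood heavy end down and let go, it rights itself from leans up to about 0.5 rad in the plane of its 62 mm side; light end down only from about 0.25 rad
- tape_roll: bystander, to be left where it is: roll of tan paper tape lying flat, 92 mm across, 24 high; origin at the centre of its underside
- gauge: bystander, to be left where it is: pressure gauge lying face up, 78 x 55 x 24 mm; origin at the centre of its underside
- ball_valve: bystander, to be left where it is: brass ball valve with a red lever, 31 x 108 x 46 mm; origin at the centre of its underside
- screwdriver: bystander, to be left where it is: screwdriver with a yellow handle, 27 x 197 x 24 mm; origin at the centre of its underside
- coupler_a: bystander, to be left where it is: steel air coupler with a red ring, 29 x 83 x 28 mm; origin at the centre of its underside
- marker: bystander, to be left where it is: white marker pen with a black cap, 20 x 130 x 17 mm; origin at the centre of its underside
- bushing_a: bystander, to be left where it is: turned steel bushing standing on end, 50 mm across, 46 high; origin at the centre of its underside

How it is judged (in metres and radians):
At the end, for the whole second after the job is handed in: Both cases stand on end on the mat, long axis within 0.10 rad of vertical, the end with the hidden weight down, the centre of each over the mat and at least 18 mm inside the mat's edges, at rest and not touched by the fingers (angle between the x axis of each of case_yellow, case_blue and the z axis of mat, either way round below 0.1 rad and height (world z) of each of case_yellow_weight, case_blue_weight below 0.05 m and height (world z) of case_yellow_mid between 0.075 and 0.089 m and x of case_yellow_mid in the frame of mat between -0.062 and 0.062 m and y of case_yellow_mid in the frame of mat between -0.112 and 0.112 m and linear speed of each of case_yellow, case_blue below 0.02 m/s and contact force between each of case_yellow, case_blue and the fingers below 0.05 N and height (world z) of case_blue_mid between 0.075 and 0.089 m and x of case_blue_mid in the frame of mat between -0.062 and 0.062 m and y of case_blue_mid in the frame of mat between -0.112 and 0.112 m).
It fails at once if one of the seven bystanders is shifted more than 30 mm (distance of any of tape_roll, gauge, ball_valve, screwdriver, coupler_a, marker, bushing_a from where it was at the start of the episode above 0.03 m).
It also fails if it takes over 72 s, if anything falls off the work surface, if the arm or the gripper's body presses on something with over 40 N, if the wrist force passes 120 N, or if a joint passes its speed limit or range.

## Working session

There is one attempt and no reset: what is moved stays moved. The work goes in short steps, Python scripts to look and compute and a shell command to move; the robot and the scene stay as the last step left them, time stands still between calls to the robot, and variables do not carry over. Pictures are saved under pics/ and viewed, and the job is handed in when it is done.

```bash
mkdir -p pics; ls
cat > h.py <<'E'
import numpy as np, cv2
from station import manip, optics
def cap(n,f):
    im=optics.capture(n); cv2.imwrite('pics/'+f,im[:,:,::-1]); return im
def ray(cam,pts,z):
    c=optics.camera_info(cam) if isinstance(cam,str) else cam
    K=np.array([[c['fx'],0,c['cx']],[0,c['fy'],c['cy']],[0,0,1]]);D=np.array(c['D'])
    R=cv2.Rodrigues(np.array(c['rvec'],float))[0];t=np.array(c['tvec'],float).ravel()
    u=cv2.undistortPoints(np.array(pts,float).reshape(-1,1,2),K,D).reshape(-1,2)
    d=np.c_[u,np.ones(len(u))]@R; o=-R.T@t
    return o+d*((z-o[2])/d[:,2])[:,None]
def proj(cam,P):
    c=optics.camera_info(cam)
    K=np.array([[c['fx'],0,c['cx']],[0,c['fy'],c['cy']],[0,0,1]])
    return cv2.projectPoints(np.array(P,float).reshape(-1,3),np.array(c['rvec'],float),np.array(c['tvec'],float),K,np.array(c['D']))[0].reshape(-1,2)
E
python3 - <<'E'
from h import *
cap('top','top0.png');cap('scene','scene0.png')
for l in ['mat','case_yellow','case_blue']:
  for c in ['top','scene']:
    r=optics.silhouettes(l,c)
    for d in r[:2]:
      print(l,c,round(d['score'],2),np.round(d['bbox']),cv2.minAreaRect(np.argwhere(d['pixels'])[:,::-1].astype(np.float32)))
s=manip.get_state()
for k in s: print(k,np.round(s[k],3).tolist())
E
```

```text
pics
mat top 0.83 [315. 230.  66.  28.] ((314.0257873535156, 228.93301391601562), (66.19573974609375, 12.061697006225586), 21.037511825561523)
mat top 0.39 [374. 186.   9.   4.] ((375.1500244140625, 184.5500030517578), (10.75174331665039, 5.375871658325195), 18.43494987487793)
mat scene 0.73 [333. 217.  69.  64.] ((332.5548095703125, 216.4794464111328), (46.59421157836914, 63.47737121582031), 24.443954467773438)
case_yellow top 0.86 [394. 260.  26.  31.] ((395.7070007324219, 258.70379638671875), (34.8193244934082, 17.663610458374023), 73.61045837402344)
case_yellow scene 0.83 [374. 158.  41.  27.] ((375.7999572753906, 157.10000610351562), (19.940410614013672, 41.15361785888672), 81.8698959350586)
case_blue top 0.26 [396. 261.  26.  34.] ((395.6653747558594, 258.7731018066406), (34.6437873840332, 17.365745544433594), 74.74488067626953)
case_blue scene 0.84 [290. 278.  51.  37.] ((287.5895690917969, 278.68145751953125), (54.810943603515625, 24.99884033203125), 15.708637237548828)
time_s 0.4
joints [-75.293, 12.635, 87.471, -0.001, 79.909, -7.227]
qd [0.004, -0.124, 0.004, 0.034, -0.12, 0.045]
joint_torque [-0.0, -49.387, -38.708, 0.07, 0.05, -0.0]
ee_pos [0.233, -0.58, 0.222]
eef_rot [[0.928, 0.374, -0.0], [0.374, -0.928, 0.0], [0.0, -0.0, -1.0]]
contact_force [-0.093, 0.076, 0.058]
moment [-0.007, -0.063, 0.048]
finger_gap 0.087
```

View pics/top0.png

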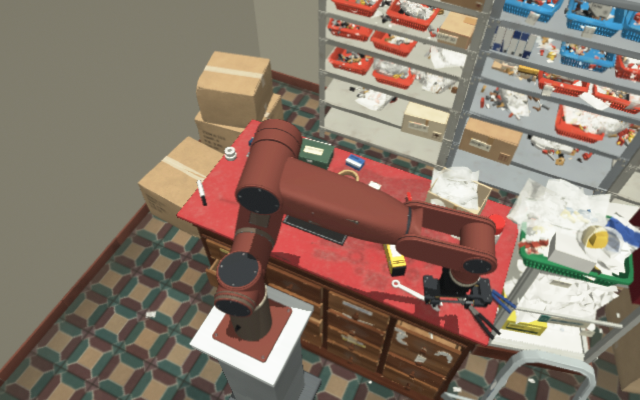

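View pics/scene0.png

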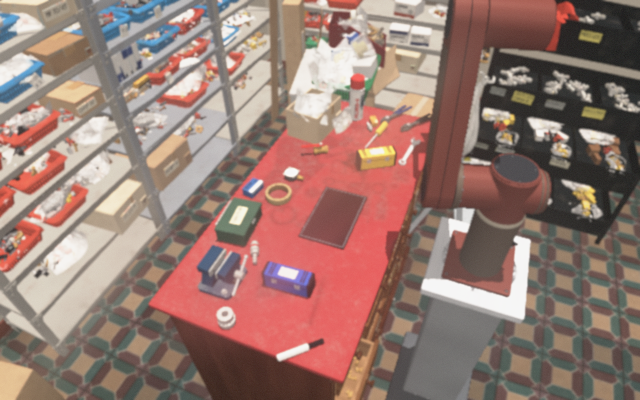

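The scene view shows the mat near (333,217), the blue case at (289,279) and the yellow case at (377,158). A vise is left of the blue case at (220,272), with a coupler at (255,250). In the top view the arm hides the blue case and much of the mat.

Run:
```python
from h import *
for n in ['scene','top']:
  c=optics.camera_info(n);R=cv2.Rodrigues(np.array(c['rvec'],float))[0];print(n,-R.T@np.array(c['tvec']).ravel(),c['fx'])
print('mat corners',ray('scene',[[325,189],[367,194],[344,248],[300,238]],.006))
print('yellow top corners',ray('scene',[[358,152],[394,146],[397,154],[361,160]],.062))
print('blue top',ray('scene',[[267,261],[315,276],[311,285],[263,270]],.062))
print('top y',ray('top',[[395.7,258.7]],.04))
for n,p in dict(tape=(278,193),coupler=(255,250),vise=(220,272),valve=(316,151),gauge=(292,174),sd=(377,132),marker=(300,350),bush=(226,317),wrench=(407,152)).items(): print(n,ray('scene',[p],.015)[0].round(3))
```

```text
scene [0.14095765 0.94664727 1.06601596] 431.9771859349622
top [-0.53444936 -0.51379847  1.63481064] 500.9643146555872
mat corners [[ 0.5712073  -0.13501401  0.006     ]
 [ 0.42077506 -0.16554622  0.006     ]
 [ 0.41232263  0.10196679  0.006     ]
 [ 0.55979945  0.11485313  0.006     ]]
yellow top corners [[ 0.50863842 -0.31790994  0.062     ]
 [ 0.3910534  -0.40541906  0.062     ]
 [ 0.36739549 -0.36061368  0.062     ]
 [ 0.48286541 -0.27574622  0.062     ]]
blue top [[0.59160277 0.27688435 0.062     ]
 [0.43957613 0.27451269 0.062     ]
 [0.43811582 0.3072725  0.062     ]
 [0.58739268 0.31068207 0.062     ]]
top y [[ 0.42543925 -0.36200762  0.04      ]]
tape [ 0.717 -0.044  0.015]
coupler [0.668 0.22  0.015]
vise [0.726 0.337 0.015]
valve [ 0.684 -0.322  0.015]
gauge [ 0.714 -0.158  0.015]
sd [ 0.495 -0.538  0.015]
marker [0.399 0.477 0.015]
bush [0.629 0.465 0.015]
wrench [ 0.344 -0.449  0.015]
```

Run:
```python
from h import *
cap('wrist','w0.png')
s=manip.get_state();c=optics.camera_info('wrist')
R=cv2.Rodrigues(np.array(c['rvec'],float))[0];o=-R.T@np.array(c['tvec']).ravel()
E_=np.array(s['eef_rot']);print(E_.T@(o-s['ee_pos']),E_.T@R.T, c['fx'],c['cx'],c['cy'])
```

```text
[ 0.07156784 -0.00034435 -0.16199995] [[ 1.16217302e-03 -9.65379249e-01 -2.60847764e-01]
 [ 9.99999324e-01  1.12781867e-03  2.81388232e-04]
 [ 2.25426186e-05 -2.60847914e-01  9.65379907e-01]] 319.09481397596227 318.2519595560752 198.93658910554333
```

View pics/w0.png

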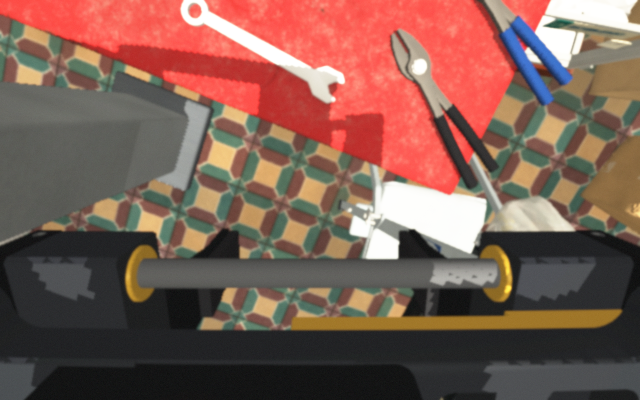

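```bash
python3 -m creep '[{"dx":0.9,"dy":-0.47},{"dx":0.9,"dy":-0.47},{"dx":0.9,"dy":-0.47},{"dx":0.9,"dy":-0.47},{"dx":0.9,"dy":-0.47},{"dx":0.9,"dy":-0.47},{"dx":0.6,"dy":-0.35,"wz":-0.8},{"wz":-0.8},{"wz":-0.8},{}]'
python3 - <<'E'
from h import *
cap('wrist','w1.png')
r=optics.silhouettes('case_yellow','wrist')
for d in r[:2]: print(d['score'],d['bbox'])
s=manip.get_state();print(np.round(s['ee_pos'],4),np.round(s['eef_rot'],3).tolist())
cap('top','top1.png')
for d in optics.silhouettes('mat','top')[:2]: print(d['score'],d['bbox'])
E
```

```text
[ 0.2335 -0.5797  0.2225] [[0.928, 0.374, 0.0], [0.374, -0.928, 0.0], [0.0, -0.0, -1.0]]
0.81 [316.0, 229.4, 60.3, 27.3]validation failed for argument at $[0]...
```

View pics/w1.png

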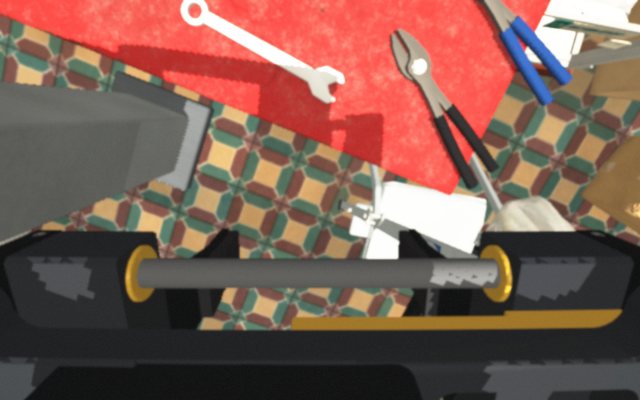

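View pics/top1.png

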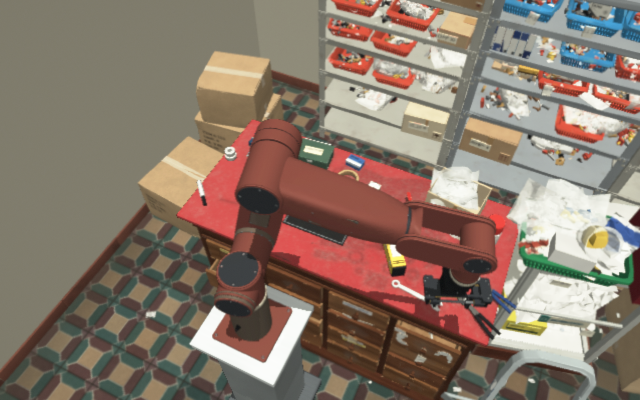

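The move was refused: every row probably needs all its keys. The pictures are unchanged, so I'll send it again with full rows.

```bash
python3 -m creep '[{"dx":0.9,"dy":-0.47,"dz":0,"wx":0,"wy":0,"wz":0,"gripper":-1},{"dx":0.9,"dy":-0.47,"dz":0,"wx":0,"wy":0,"wz":0,"gripper":-1},{"dx":0.9,"dy":-0.47,"dz":0,"wx":0,"wy":0,"wz":0,"gripper":-1},{"dx":0.9,"dy":-0.47,"dz":0,"wx":0,"wy":0,"wz":0,"gripper":-1},{"dx":0.9,"dy":-0.47,"dz":0,"wx":0,"wy":0,"wz":0,"gripper":-1},{"dx":0.9,"dy":-0.47,"dz":0,"wx":0,"wy":0,"wz":-0.8,"gripper":-1},{"dx":0.9,"dy":-0.47,"dz":0,"wx":0,"wy":0,"wz":-0.8,"gripper":-1},{"dx":0,"dy":0,"dz":0,"wx":0,"wy":0,"wz":-0.8,"gripper":-1},{"dx":0,"dy":0,"dz":0,"wx":0,"wy":0,"wz":0,"gripper":-1}]'
python3 - <<'E'
from h import *
cap('wrist','w2.png')
r=optics.silhouettes('case_yellow','wrist')
for d in r[:2]: print(d['score'],d['bbox'])
s=manip.get_state();print(s['time_s'],np.round(s['ee_pos'],4),np.round(s['eef_rot'],3).tolist())
E
```

```text
time_s: 1.55
ee_pos: [0.4216, -0.3544, 0.223]
eef_rot: [[0.802, 0.597, 0.002], [0.597, -0.802, -0.003], [0.0, 0.003, -1.0]]
contact_force: [0.4, 0.1, 0.2]
finger_gap: 0.0866
0.82 [327.1, 157.8, 58.5, 142.6]
1.65 [ 0.421  -0.3552  0.2229] [[0.805, 0.593, 0.002], [0.593, -0.805, -0.002], [0.0, 0.003, -1.0]]
```

View pics/w2.png

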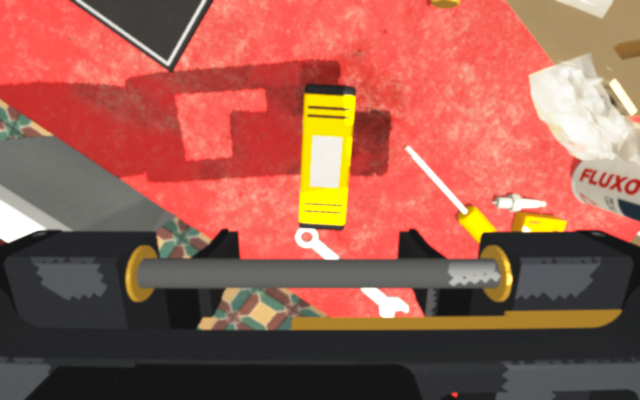

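The yellow case shows clearly, spanning about (302–354, 86–228), with the mat's near corner at the top left.

```bash
python3 - <<'E'
from h import *
s=manip.get_state()
pts=[[305,86],[355,87],[346,229],[300,225]]
for z in (.055,.062,.069):
  P=ray('wrist',pts,z);print(z,'mean',P.mean(0).round(4),'len',np.linalg.norm(P[0]-P[3]),np.linalg.norm(P[1]-P[2]),'wid',np.linalg.norm(P[0]-P[1]),np.linalg.norm(P[3]-P[2]))
  a=(P[0]+P[1]-P[2]-P[3]);print(' ang',np.degrees(np.arctan2(a[1],a[0])), 'proj scene',proj('scene',P).round().tolist())
E
python3 - <<'E'
from h import *
im=cv2.imread('pics/scene0.png')[120:190,330:430]
cv2.imwrite('pics/sc_y.png',cv2.resize(im,None,fx=7,fy=7,interpolation=cv2.INTER_CUBIC))
E
```

```text
0.055 mean [ 0.4453 -0.3481  0.055 ] len 0.14438492879655823 0.14814460572897217 wid 0.049070288596769866 0.050721112198244454
 ang 33.996423456584644 proj scene [[360.0, 159.0], [356.0, 151.0], [392.0, 146.0], [396.0, 154.0]]
0.062 mean [ 0.446  -0.3473  0.062 ] len 0.14132169373366052 0.1450016062869213 wid 0.048029225448219685 0.0496450255830427
 ang 33.996423456584616 proj scene [[360.0, 158.0], [356.0, 150.0], [392.0, 145.0], [396.0, 153.0]]
0.069 mean [ 0.4467 -0.3466  0.069 ] len 0.1382584586707628 0.14185860684487034 wid 0.046988162299669504 0.048568938967840966
 ang 33.99642345658461 proj scene [[360.0, 156.0], [356.0, 149.0], [392.0, 144.0], [395.0, 151.0]]
```

View pics/sc_y.png

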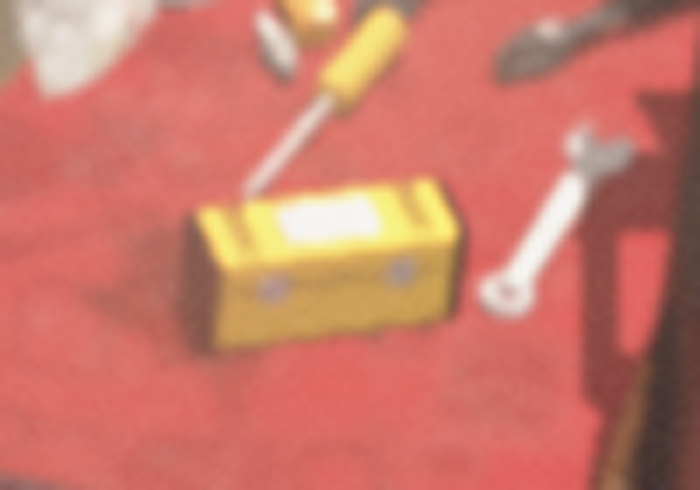

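```bash
python3 -m creep '[{"dx":0.62,"dy":0.21,"dz":0.3,"wx":0,"wy":0,"wz":0.4,"gripper":-1},{"dx":0,"dy":0,"dz":1,"wx":0,"wy":0,"wz":0,"gripper":-1},{"dx":0,"dy":0,"dz":1,"wx":0,"wy":0,"wz":0,"gripper":-1},{"dx":0,"dy":0,"dz":0,"wx":0,"wy":0,"wz":0,"gripper":-1}]'
python3 - <<'E'
from h import *
cap('wrist','w3.png')
s=manip.get_state();print(s['time_s'],np.round(s['ee_pos'],4),np.round(s['eef_rot'],3).tolist())
E
```

```text
time_s: 2.05
ee_pos: [0.4463, -0.3525, 0.1312]
eef_rot: [[0.838, 0.545, 0.006], [0.545, -0.838, -0.007], [0.001, 0.009, -1.0]]
contact_force: [-1.0, 0.5, -0.4]
finger_gap: 0.087
2.1 [ 0.4475 -0.354   0.1343] [[0.838, 0.546, 0.009], [0.546, -0.838, -0.01], [0.002, 0.014, -1.0]]
```

View pics/w3.png

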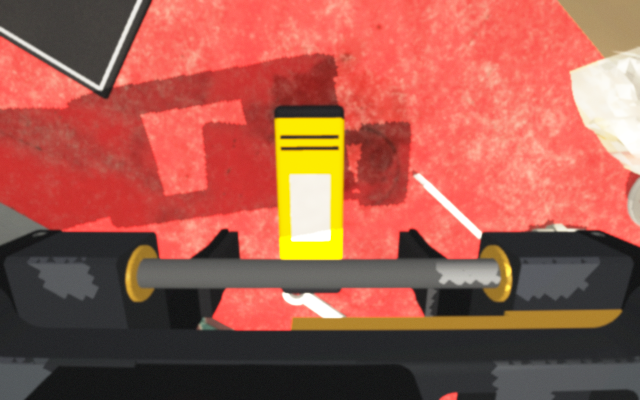

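The case is in line with the jaws, with its far end at row 107, columns 274–344. The tilt has crept up slightly, so I'll fix that and get an offset.

```bash
cat > tgt.py <<'E'
from h import *
import sys
# usage: tgt.py x y z ang(deg of tool x) -> shift and turn in units
def tgt(x,y,z,a,tilt=0):
    s=manip.get_state();R=np.array(s['eef_rot']);p=np.array(s['ee_pos'])
    d=R.T@(np.array([x,y,z])-p)/.04
    c,q=np.cos(np.radians(a)),np.sin(np.radians(a))
    W=np.array([[c,q,0],[q,-c,0],[0,0,-1.]])@cv2.Rodrigues(np.array([0,np.radians(tilt),0]))[0]
    w=np.degrees(cv2.Rodrigues(R.T@W)[0].ravel())/6
    print('t',round(s['time_s'],2),'p',p.round(4),'d',d.round(2),'w',w.round(2),'gap',round(s['finger_gap'],4),'F',np.round(s['contact_force'],1),'j6',np.round(s['joints'],0))
if __name__=='__main__': tgt(*map(float,sys.argv[1:]))
E
python3 - <<'E'
from h import *
P=ray('wrist',[[274,108],[344,108],[344,235],[280,235]],.062)
a=(P[0]+P[1]-P[2]-P[3]);a/=np.linalg.norm(a);e=(P[0]+P[1])/2
print(P.round(4),'ang',np.degrees(np.arctan2(a[1],a[0])),'centre',e-a*.075)
E
python3 tgt.py .446 -.347 .012 34
```

```text
[[ 0.4937 -0.2874  0.062 ]
 [ 0.5208 -0.3288  0.062 ]
 [ 0.4414 -0.383   0.062 ]
 [ 0.4142 -0.3408  0.062 ]] ang 34.1094845628014 centre [ 0.44517613 -0.35016101  0.062     ]
t 2.1 p [ 0.4475 -0.354   0.1343] d [ 0.06 -0.21  3.06] w [ 0.13 -0.01 -0.16] gap 0.087 F [-0.6 -0.3  0.4] j6 [-46.   9. 101.  -0.  69.  11.]
```

```bash
python3 -m creep '[{"dx":0.05,"dy":-0.18,"dz":0.8,"wx":0.13,"wy":0,"wz":-0.14,"gripper":-1},{"dx":0,"dy":0,"dz":0.8,"wx":0,"wy":0,"wz":0,"gripper":-1},{"dx":0,"dy":0,"dz":0.8,"wx":0,"wy":0,"wz":0,"gripper":-1},{"dx":0,"dy":0,"dz":0,"wx":0,"wy":0,"wz":0,"gripper":-1}]'; python3 tgt.py .4455 -.3485 .012 34
```

```text
time_s: 2.5
ee_pos: [0.4496, -0.3558, 0.0472]
eef_rot: [[0.834, 0.551, 0.012], [0.551, -0.834, -0.01], [0.004, 0.015, -1.0]]
contact_force: [-0.8, -0.1, 0.5]
finger_gap: 0.0871
t 2.5 p [ 0.4496 -0.3558  0.0472] d [ 0.01 -0.22  0.88] w [ 0.14 -0.04 -0.09] gap 0.0871 F [-0.8 -0.1  0.5] j6 [-46.  16. 104.   0.  59.  10.]
```

```bash
python3 -m creep '[{"dx":0,"dy":-0.25,"dz":0.4,"wx":0.18,"wy":-0.04,"wz":-0.1,"gripper":-1},{"dx":0,"dy":-0.05,"dz":0.45,"wx":0.05,"wy":0,"wz":0,"gripper":-1},{"dx":0,"dy":0,"dz":0,"wx":0,"wy":0,"wz":0,"gripper":-1}]'; python3 tgt.py .4455 -.3485 .012 34
```

```text
time_s: 2.8
ee_pos: [0.4457, -0.3498, 0.0178]
eef_rot: [[0.83, 0.558, -0.0], [0.558, -0.83, 0.002], [0.001, -0.002, -1.0]]
contact_force: [-0.6, -0.0, -0.1]
finger_gap: 0.0872
t 2.8 p [ 0.4457 -0.3498  0.0178] d [ 0.01 -0.03  0.14] w [-0.02 -0.01 -0.01] gap 0.0872 F [-0.6 -0.  -0.1] j6 [-46.  18. 104.   0.  57.  10.]
```

```bash
python3 -m creep '[{"dx":0,"dy":0,"dz":0.14,"wx":0,"wy":0,"wz":0,"gripper":0},{"dx":0,"dy":0,"dz":0,"wx":0,"wy":0,"wz":0,"gripper":1},{"dx":0,"dy":0,"dz":0,"wx":0,"wy":0,"wz":0,"gripper":1},{"dx":0,"dy":0,"dz":0,"wx":0,"wy":0,"wz":0,"gripper":1},{"dx":0,"dy":0,"dz":0,"wx":0,"wy":0,"wz":0,"gripper":1},{"dx":0,"dy":0,"dz":0,"wx":0,"wy":0,"wz":0,"gripper":1}]' 50
python3 - <<'E'
from station import manip;import numpy as np
s=manip.get_state();R=np.array(s['eef_rot']);print(R.T@s['contact_force'],R.T@s['moment'],s['finger_gap'])
E
```

```text
time_s: 3.4
ee_pos: [0.4472, -0.351, 0.0145]
eef_rot: [[0.83, 0.558, 0.002], [0.558, -0.83, -0.0], [0.002, 0.002, -1.0]]
contact_force: [0.2, 0.2, -2.7]
finger_gap: 0.0498
[ 0.27692087 -0.0939154   2.70850539] [0.01898474 0.04178226 0.03509129] 0.04981371260258746
```

```bash
python3 -m creep '[{"dx":0,"dy":0,"dz":-0.8,"wx":0,"wy":0,"wz":0,"gripper":1},{"dx":0,"dy":0,"dz":-0.4,"wx":0,"wy":0,"wz":0,"gripper":1},{"dx":0,"dy":0,"dz":0,"wx":0,"wy":0,"wz":0,"gripper":1},{"dx":0,"dy":0,"dz":0,"wx":0,"wy":0,"wz":0,"gripper":1},{"dx":0,"dy":0,"dz":0,"wx":0,"wy":0,"wz":0,"gripper":1}]'
cat > feel.py <<'E'
from h import *
f=[]
for i in range(4):
    s=manip.get_state();R=np.array(s['eef_rot']);f.append(np.r_[R.T@s['contact_force'],R.T@s['moment']])
    optics.capture('wrist' if i==0 else 'scene')
print(np.array(f).round(3)); print(s['finger_gap'],s['ee_pos'])
cap('wrist','feel%d.png'%int(s['time_s']*100));print('feel%d.png'%int(s['time_s']*100))
E
python3 feel.py
```

```text
time_s: 3.9
ee_pos: [0.4445, -0.348, 0.059]
eef_rot: [[0.83, 0.558, -0.003], [0.558, -0.83, 0.006], [0.001, -0.006, -1.0]]
contact_force: [0.3, -0.5, -4.5]
finger_gap: 0.0501
[[-2.600e-02  6.210e-01  4.520e+00  3.000e-03  2.050e-01  4.700e-02]
 [ 8.370e-01 -1.790e-01  4.986e+00 -4.300e-02  1.340e-01 -3.600e-02]
 [ 6.160e-01  2.300e-02  5.184e+00 -5.900e-02  8.200e-02  3.000e-03]
 [ 1.780e-01 -1.747e+00  4.349e+00  1.000e-02  1.370e-01  1.400e-02]]
0.049913879441954315 [ 0.4442635  -0.34785417  0.05878206]
feel405.png
```

The tool feels about +0.14 N·m about its y axis, so the heavy end should be on the tool's −x (near) side. I'll check this by softening the grip and watching which way the case swings.

```bash
python3 -m creep '[{"dx":0,"dy":0,"dz":0,"wx":0,"wy":0,"wz":0,"gripper":1},{"dx":0,"dy":0,"dz":0,"wx":0,"wy":0,"wz":0,"gripper":1},{"dx":0,"dy":0,"dz":0,"wx":0,"wy":0,"wz":0,"gripper":1}]' 12; python3 feel.py
```

```text
time_s: 4.45
ee_pos: [0.4443, -0.3479, 0.0585]
eef_rot: [[0.83, 0.558, -0.003], [0.558, -0.83, 0.006], [0.001, -0.007, -1.0]]
contact_force: [-0.4, 0.2, -4.8]
finger_gap: 0.0501
[[-0.219 -0.372  4.799 -0.062  0.133 -0.039]
 [ 0.704  0.048  3.492 -0.016  0.172 -0.007]
 [-0.044  0.991  4.274 -0.03   0.176 -0.005]
 [-0.086 -0.172  4.67  -0.034  0.125  0.029]]
0.05038190335684115 [ 0.44433631 -0.34791811  0.05861138]
feel459.png
```

View pics/feel459.png

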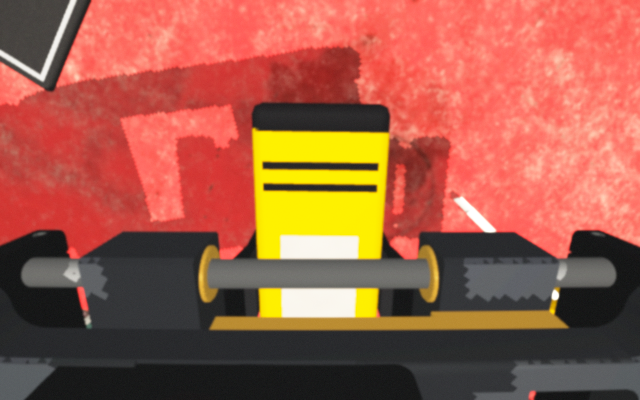

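```bash
python3 -m creep '[{"dx":0,"dy":0,"dz":0,"wx":0,"wy":0,"wz":0,"gripper":1},{"dx":0,"dy":0,"dz":0,"wx":0,"wy":0,"wz":0,"gripper":1},{"dx":0,"dy":0,"dz":0,"wx":0,"wy":0,"wz":0,"gripper":1}]' 6; python3 feel.py
```

```text
time_s: 5.0
ee_pos: [0.4448, -0.3484, 0.0593]
eef_rot: [[0.83, 0.558, -0.002], [0.558, -0.83, 0.005], [0.001, -0.006, -1.0]]
contact_force: [0.4, -0.2, -3.4]
finger_gap: 0.0504
[[ 0.257  0.401  3.4   -0.018  0.176 -0.058]
 [ 0.405 -0.484  2.592 -0.129  0.226  0.011]
 [ 0.843  0.408  3.228 -0.088  0.262 -0.007]
 [ 0.984 -0.351  2.398 -0.077  0.224 -0.02 ]]
0.04958733348675478 [ 0.44472662 -0.348382    0.05923117]
feel515.png
```

View pics/feel515.png

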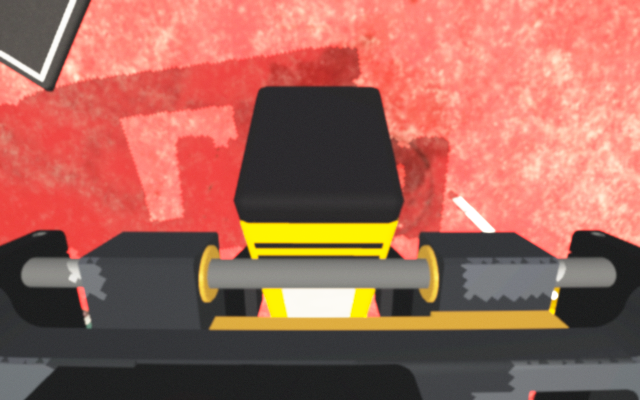

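The far (+x) end has risen, so the heavy end is on the −x side, as the moment said. The case pivots freely at 6 N. I'll lay it down, re-grip about 40 mm toward the light end and let it hang heavy end down.

```bash
python3 -m creep '[{"dx":0,"dy":0,"dz":0.3,"wx":0,"wy":0,"wz":0,"gripper":1},{"dx":0,"dy":0,"dz":0.3,"wx":0,"wy":0,"wz":0,"gripper":1},{"dx":0,"dy":0,"dz":0.3,"wx":0,"wy":0,"wz":0,"gripper":1},{"dx":0,"dy":0,"dz":0.2,"wx":0,"wy":0,"wz":0,"gripper":1},{"dx":0,"dy":0,"dz":0,"wx":0,"wy":0,"wz":0,"gripper":1}]'; python3 feel.py
```

```text
time_s: 5.75
ee_pos: [0.4494, -0.3492, 0.0179]
eef_rot: [[0.83, 0.558, 0.006], [0.558, -0.83, 0.002], [0.006, 0.002, -1.0]]
contact_force: [0.2, 0.1, -3.9]
finger_gap: 0.0502
[[ 2.120e-01  5.900e-02  3.921e+00 -1.700e-02  5.200e-02 -7.000e-03]
 [-6.740e-01  4.400e-02  3.333e+00 -2.100e-02  3.200e-02  1.000e-02]
 [ 4.700e-02  7.900e-02  4.158e+00 -1.500e-02  6.300e-02 -2.000e-03]
 [-3.580e-01  7.830e-01  4.679e+00  2.100e-02  1.120e-01  1.900e-02]]
0.04959122699631529 [ 0.4491236  -0.34924417  0.01843187]
feel590.png
```

View pics/feel590.png

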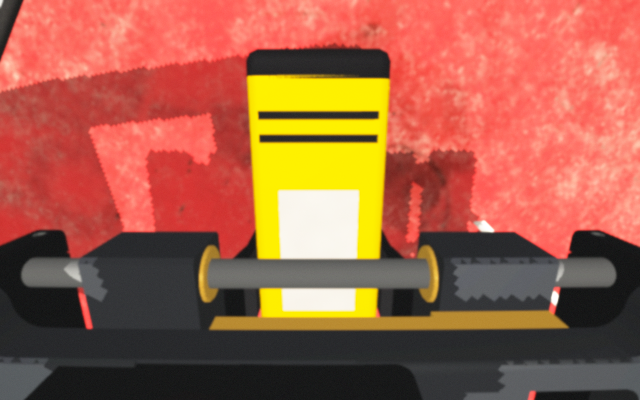

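```bash
python3 -m creep '[{"dx":0,"dy":0,"dz":0.1,"wx":0,"wy":0,"wz":0,"gripper":0},{"dx":0,"dy":0,"dz":0,"wx":0,"wy":0,"wz":0,"gripper":-1},{"dx":0,"dy":0,"dz":-0.1,"wx":0,"wy":0,"wz":0,"gripper":-1},{"dx":0,"dy":0,"dz":0,"wx":0,"wy":0,"wz":0,"gripper":-1}]'; python3 feel.py;  python3 tgt.py .4455 -.3485 .012 34
```

```text
time_s: 6.4
ee_pos: [0.4506, -0.3514, 0.0211]
eef_rot: [[0.83, 0.557, 0.009], [0.558, -0.83, -0.002], [0.006, 0.007, -1.0]]
contact_force: [-0.4, -0.5, 0.8]
finger_gap: 0.0663
[[-0.605  0.242 -0.773  0.002  0.013  0.092]
 [-0.239 -0.433 -0.034  0.023 -0.03   0.044]
 [ 0.533 -0.352 -0.315 -0.022  0.044  0.002]
 [ 0.676  0.304 -0.129 -0.013  0.013 -0.013]]
0.07787122449076977 [ 0.45017021 -0.35090188  0.02037994]
feel655.png
t 6.65 p [ 0.45   -0.3506  0.02  ] d [-0.06 -0.11  0.2 ] w [ 0.04 -0.06 -0.02] gap 0.0837 F [ 0.8 -0.8  0.6] j6 [-46.  18. 104.   0.  57.  10.]
```

Run:
```python
from h import *
im=cap('wrist','w4.png')
r=optics.silhouettes('case_yellow','wrist')
print([ (d['score'],d['bbox']) for d in r[:1]])
P=ray('wrist',[[250,76],[388,76]],.062);print(P)
```

```text
[(0.57, [317.2, 189.2, 140.6, 282.3])]
[[ 0.50597382 -0.28319425  0.062     ]
 [ 0.5333993  -0.32388381  0.062     ]]
```

View pics/w4.png

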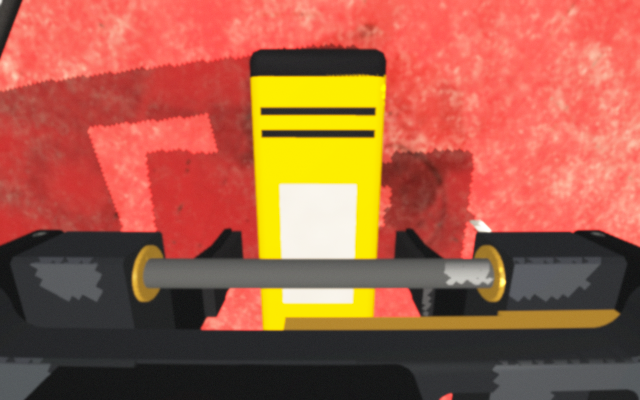

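Run:
```python
from h import *
P=ray('wrist',[[252,51],[385,51]],.062);e=P.mean(0);d=P[1]-P[0]
a=np.degrees(np.arctan2(d[0],-d[1]));print(e,a,np.linalg.norm(d)); u=np.array([np.cos(np.radians(a)),np.sin(np.radians(a))]);g=e[:2]-.035*u;print(g)
import tgt; tgt.tgt(*g,.012,a)
```

```text
[ 0.52643701 -0.29877499  0.062     ] 33.996385662921426 0.04648006215944266
[ 0.49741946 -0.31834491]
t 6.75 p [ 0.4499 -0.3506  0.0199] d [ 1.43 -0.01  0.21] w [ 0.04 -0.06 -0.02] gap 0.0855 F [0.7 0.1 0.4] j6 [-46.  18. 104.   0.  57.  10.]
```

```bash
python3 -m creep '[{"dx":0.72,"dy":0,"dz":0.1,"wx":0.04,"wy":-0.06,"wz":0,"gripper":-1},{"dx":0.6,"dy":0,"dz":0.1,"wx":0,"wy":0,"wz":0,"gripper":-1},{"dx":0,"dy":0,"dz":0,"wx":0,"wy":0,"wz":0,"gripper":-1}]'; python3 tgt.py .4974 -.3183 .012 34
```

```text
time_s: 7.05
ee_pos: [0.4945, -0.3212, 0.0119]
eef_rot: [[0.831, 0.556, -0.0], [0.556, -0.831, -0.001], [-0.001, 0.001, -1.0]]
contact_force: [-1.0, -0.4, 0.9]
finger_gap: 0.087
t 7.05 p [ 0.4945 -0.3212  0.0119] d [ 0.1  -0.02 -0.  ] w [ 0.01  0.01 -0.04] gap 0.087 F [-1.  -0.4  0.9] j6 [-41.  22. 101.  -0.  57.  16.]
```

```bash
python3 -m creep '[{"dx":0.12,"dy":0,"dz":0,"wx":0,"wy":0,"wz":0,"gripper":0.5},{"dx":0,"dy":0,"dz":0,"wx":0,"wy":0,"wz":0,"gripper":1},{"dx":0,"dy":0,"dz":0,"wx":0,"wy":0,"wz":0,"gripper":1},{"dx":0,"dy":0,"dz":0,"wx":0,"wy":0,"wz":0,"gripper":1},{"dx":0,"dy":0,"dz":0,"wx":0,"wy":0,"wz":0,"gripper":1}]' 20; python3 feel.py
```

```text
time_s: 7.55
ee_pos: [0.497, -0.3194, 0.0118]
eef_rot: [[0.832, 0.555, -0.001], [0.555, -0.832, -0.001], [-0.002, -0.0, -1.0]]
contact_force: [0.0, -0.8, -0.8]
finger_gap: 0.0547
[[-0.448  0.677  0.792  0.012 -0.008 -0.023]
 [ 1.299 -1.24  -0.834  0.185  0.086 -0.019]
 [-0.86   0.506  0.401 -0.039 -0.134 -0.012]
 [-0.967 -0.904 -0.202  0.029 -0.221  0.1  ]]
0.04959456338290895 [ 0.49695591 -0.31937917  0.0118173 ]
feel770.png
```

```bash
python3 -m creep '[{"dx":0,"dy":0,"dz":-0.5,"wx":0,"wy":0,"wz":0,"gripper":1},{"dx":0,"dy":0,"dz":-0.8,"wx":0,"wy":0,"wz":0,"gripper":1},{"dx":0,"dy":0,"dz":-0.8,"wx":0,"wy":0,"wz":0,"gripper":1},{"dx":0,"dy":0,"dz":-0.8,"wx":0,"wy":0,"wz":0,"gripper":1},{"dx":0,"dy":0,"dz":-0.8,"wx":0,"wy":0,"wz":0,"gripper":1},{"dx":0,"dy":0,"dz":-0.8,"wx":0,"wy":0,"wz":0,"gripper":1},{"dx":0,"dy":0,"dz":-0.5,"wx":0,"wy":0,"wz":0,"gripper":1},{"dx":0,"dy":0,"dz":0,"wx":0,"wy":0,"wz":0,"gripper":1},{"dx":0,"dy":0,"dz":0,"wx":0,"wy":0,"wz":0,"gripper":1}]' 15; python3 feel.py; python3 -c "
from h import *
cap('scene','s5.png')"
```

```text
time_s: 8.7
ee_pos: [0.493, -0.3136, 0.2077]
eef_rot: [[0.832, 0.555, -0.014], [0.555, -0.832, 0.015], [-0.003, -0.02, -1.0]]
contact_force: [-0.2, -0.0, -4.8]
finger_gap: 0.0503
[[-0.18  -0.025  4.764 -0.011  0.253  0.019]
 [-0.304  0.413  4.435 -0.061  0.225 -0.045]
 [ 0.046 -0.694  4.333 -0.082  0.243  0.019]
 [ 0.025 -0.763  3.327 -0.048  0.247  0.04 ]]
0.049661071456650975 [ 0.49253266 -0.31338121  0.20675208]
feel885.png
```

View pics/s5.png

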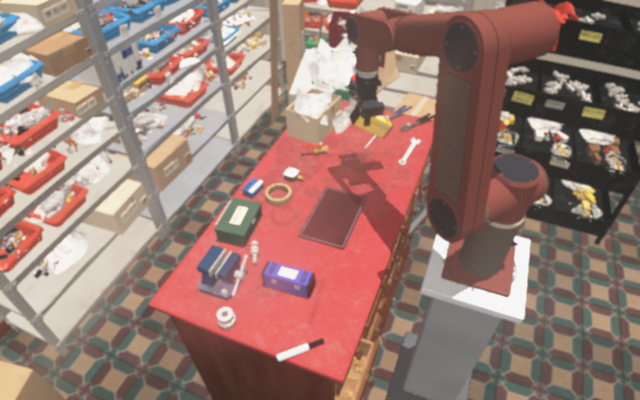

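The case is lifted and tilting in the grip around (370,125). I'll soften the grip so it can swing down.

```bash
python3 -m creep '[{"dx":0,"dy":0,"dz":0,"wx":0,"wy":0,"wz":0,"gripper":1},{"dx":0,"dy":0,"dz":0,"wx":0,"wy":0,"wz":0,"gripper":1},{"dx":0,"dy":0,"dz":0,"wx":0,"wy":0,"wz":0,"gripper":1},{"dx":0,"dy":0,"dz":0,"wx":0,"wy":0,"wz":0,"gripper":1}]' 7; python3 feel.py; python3 -c "
from h import *
cap('scene','s6.png')
im=cv2.imread('pics/s6.png')[70:170,310:440]
cv2.imwrite('pics/s6c.png',cv2.resize(im,None,fx=5,fy=5,interpolation=cv2.INTER_CUBIC))"
```

```text
time_s: 9.4
ee_pos: [0.492, -0.3131, 0.2053]
eef_rot: [[0.832, 0.555, -0.018], [0.555, -0.832, 0.018], [-0.005, -0.025, -1.0]]
contact_force: [-0.7, -0.6, -4.0]
finger_gap: 0.0499
[[-0.849  0.188  4.039 -0.035 -0.027 -0.042]
 [ 0.101 -0.076  5.145 -0.051  0.013 -0.049]
 [-0.348 -0.717  3.796 -0.079  0.009  0.043]
 [-0.934 -0.245  5.524 -0.06  -0.046  0.021]]
0.04959721447766918 [ 0.49195223 -0.31331132  0.20555943]
feel955.png
```

View pics/s6c.png

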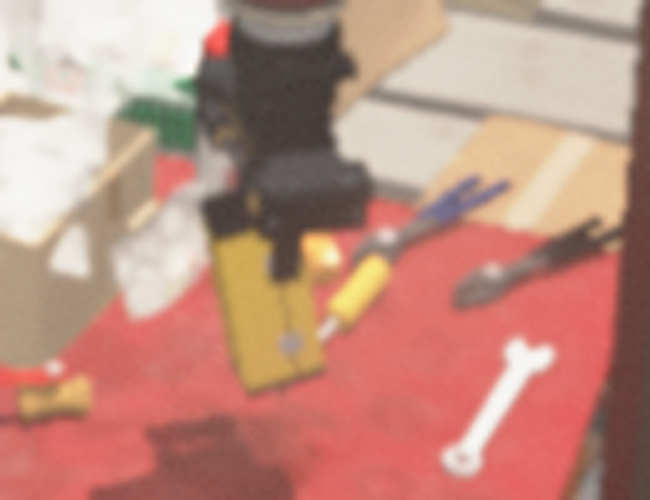

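The case hangs almost vertical, heavy end down, with the moment near 0. I'll measure its lean and the mat.

Run:
```python
from h import *
a=np.array([[215,230],[250,390],[225,212]])/5+[310,70]
v=proj('scene',[[.49,-.31,.22],[.49,-.31,.12]]);print(a[:2],v, np.degrees(np.arctan2(*(v[1]-v[0]))),np.degrees(np.arctan2(*(a[1]-a[0]))))
# lean 10deg along tool x
im=cv2.imread('pics/s6.png')[175:260,280:380]
cv2.imwrite('pics/matc.png',cv2.resize(im,None,fx=7,fy=7,interpolation=cv2.INTER_CUBIC))
```

```text
[[353. 116.]
 [360. 148.]] [[364.5332602  118.77033214]
 [362.91401764 141.80070246]] -4.021791240049411 12.339087278326195
```

View pics/matc.png

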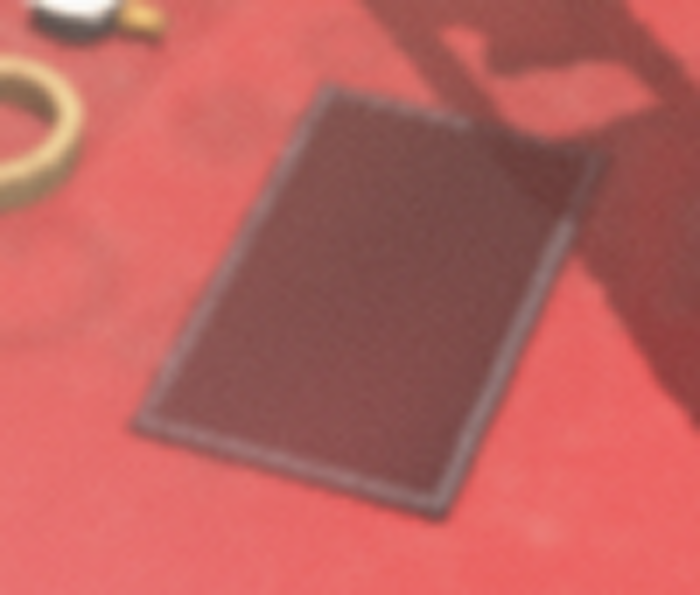

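View pics/feel955.png

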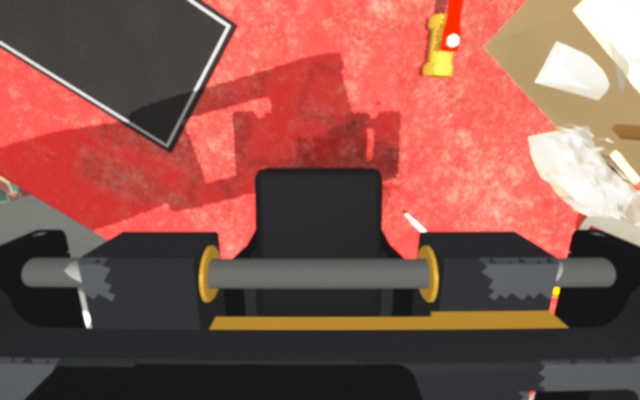

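The mat's outer corners are at crop (325,82), (608,155), (445,520) and (133,432). The case's bottom still trails toward tool −x by about 12°.

Run:
```python
from h import *
c=np.array([[325,82],[608,155],[445,520],[133,432]])/7+[280,175]-.43
P=ray('scene',c,.006);print(P.round(4),P.mean(0))
for i in range(4): print(np.linalg.norm(P[i]-P[i-1]))
print('wrist',ray('wrist',[[236,24],[170,150]],.006).round(4))
a=P[1]-P[2]+P[0]-P[3];print(np.degrees(np.arctan2(a[1],a[0])))
```

```text
[[ 0.5732 -0.1501  0.006 ]
 [ 0.4184 -0.1512  0.006 ]
 [ 0.4137  0.1063  0.006 ]
 [ 0.5672  0.1098  0.006 ]] [ 0.4931104  -0.02131192  0.006     ]
0.25994781329762395
0.15487498674013134
0.25754522385517997
0.15354633371150003
wrist [[ 0.575  -0.1495  0.006 ]
 [ 0.4197 -0.1513  0.006 ]]
-88.80602449630902
```

```bash
python3 -m creep '[{"dx":0,"dy":0,"dz":0,"wx":0,"wy":0,"wz":0,"gripper":1},{"dx":0,"dy":0,"dz":0,"wx":0.2,"wy":0,"wz":0,"gripper":1},{"dx":0.45,"dy":-0.66,"dz":0,"wx":0,"wy":0,"wz":0,"gripper":1},{"dx":0.45,"dy":-0.66,"dz":0,"wx":0,"wy":0,"wz":0,"gripper":1},{"dx":0.45,"dy":-0.66,"dz":0,"wx":0,"wy":0,"wz":0,"gripper":1},{"dx":0.45,"dy":-0.66,"dz":0,"wx":0,"wy":0,"wz":0,"gripper":1},{"dx":0.45,"dy":-0.66,"dz":0,"wx":0,"wy":0,"wz":0,"gripper":1},{"dx":0.45,"dy":-0.66,"dz":0,"wx":0,"wy":0,"wz":0,"gripper":1},{"dx":0.2,"dy":-0.3,"dz":0,"wx":0,"wy":0,"wz":0,"gripper":1},{"dx":0,"dy":0,"dz":0,"wx":0,"wy":0,"wz":0,"gripper":1}]' 25;  python3 tgt.py .494 -.091 .17 34 12;  python3 -c "
from h import *
cap('scene','s7.png')
im=cv2.imread('pics/s7.png')[110:230,270:430]
cv2.imwrite('pics/s7c.png',cv2.resize(im,None,fx=5,fy=5,interpolation=cv2.INTER_CUBIC))"
```

```text
time_s: 10.7
ee_pos: [0.4948, -0.1026, 0.2143]
eef_rot: [[0.834, 0.551, -0.032], [0.552, -0.833, 0.038], [-0.005, -0.049, -0.999]]
contact_force: [-0.3, -1.1, -4.2]
finger_gap: 0.0501
t 10.7 p [ 0.4948 -0.1026  0.2143] d [ 0.15 -0.2   1.12] w [-0.46  2.05 -0.13] gap 0.0501 F [-0.3 -1.1 -4.2] j6 [-22.  -2. 104.   1.  80.  35.]
```

View pics/s7c.png

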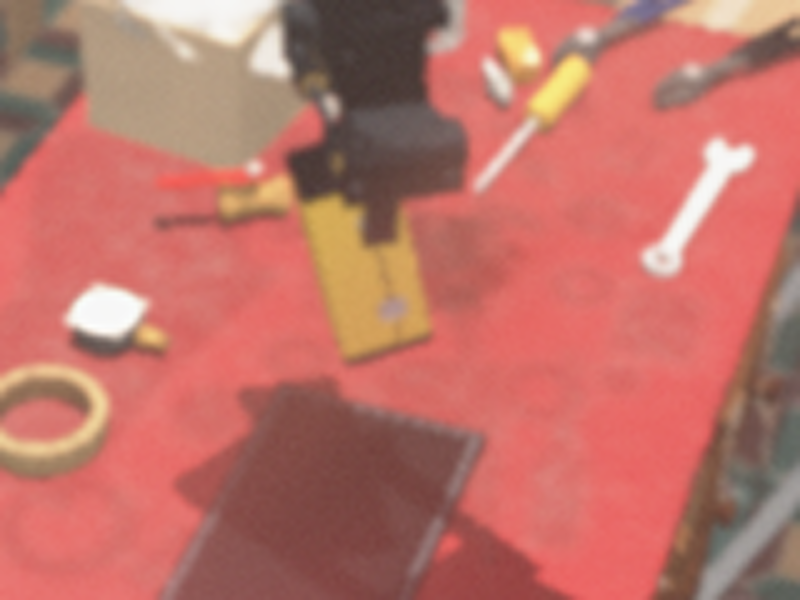

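The case leans as before. I'll work out the exact lean from its left edge, crop (300,200) to (347,360).

```bash
cat > lean.py <<'E'
from h import *
def lean(a,b,p,ang):
    m=np.arctan2(*(np.array(b)-a)); u=np.array([np.cos(np.radians(ang)),np.sin(np.radians(ang)),0])
    for L in range(-30,31,3):
        l=np.radians(L);q=proj('scene',[p,np.array(p)+.1*(-np.sin(l)*u+[0,0,-np.cos(l)])]);k=np.arctan2(*(q[1]-q[0]))
        print(L,round(np.degrees(k-m),1),end=' | ')
E
python3 -c "
from lean import *
o=np.array([270,110])
lean(o+np.array([300,200])/5,o+np.array([347,360])/5,[.51,-.08,.2],34)
print()
lean(o+np.array([403,210])/5,o+np.array([432,335])/5,[.48,-.11,.2],34)
"
```

```text
-30 -50.1 | -27 -47.3 | -24 -44.3 | -21 -41.3 | -18 -38.2 | -15 -35.0 | -12 -31.7 | -9 -28.3 | -6 -24.8 | -3 -21.2 | 0 -17.5 | 3 -13.8 | 6 -10.0 | 9 -6.1 | 12 -2.2 | 15 1.7 | 18 5.6 | 21 9.6 | 24 13.5 | 27 17.4 | 30 21.2 | 
-30 -47.4 | -27 -44.6 | -24 -41.8 | -21 -38.8 | -18 -35.8 | -15 -32.7 | -12 -29.4 | -9 -26.1 | -6 -22.7 | -3 -19.2 | 0 -15.6 | 3 -11.9 | 6 -8.2 | 9 -4.3 | 12 -0.4 | 15 3.5 | 18 7.4 | 21 11.4 | 24 15.4 | 27 19.3 | 30 23.2 |
```

```bash
python3 -m creep '[{"dx":0.1,"dy":-0.1,"dz":0,"wx":-0.23,"wy":0.75,"wz":0,"gripper":1},{"dx":0.1,"dy":-0.1,"dz":0,"wx":-0.23,"wy":0.75,"wz":0,"gripper":1},{"dx":0,"dy":0,"dz":0,"wx":0,"wy":0.6,"wz":0,"gripper":1},{"dx":0,"dy":0,"dz":0,"wx":0,"wy":0,"wz":0,"gripper":1}]' 25;  python3 tgt.py .494 -.091 .12 34 13;  python3 -c "
from h import *
cap('scene','s8.png')
im=cv2.imread('pics/s8.png')[110:230,270:430]
cv2.imwrite('pics/s8c.png',cv2.resize(im,None,fx=5,fy=5,interpolation=cv2.INTER_CUBIC))"
```

```text
time_s: 11.15
ee_pos: [0.4976, -0.0971, 0.2146]
eef_rot: [[0.817, 0.547, 0.182], [0.534, -0.837, 0.116], [0.216, 0.003, -0.976]]
contact_force: [-0.6, -0.4, -4.4]
finger_gap: 0.05
t 11.15 p [ 0.4976 -0.0971  0.2146] d [-0.5  -0.18  2.31] w [ 0.06  0.09 -0.14] gap 0.05 F [-0.6 -0.4 -4.4] j6 [-27. -10. 113.  11.  72.  27.]
```

View pics/s8c.png

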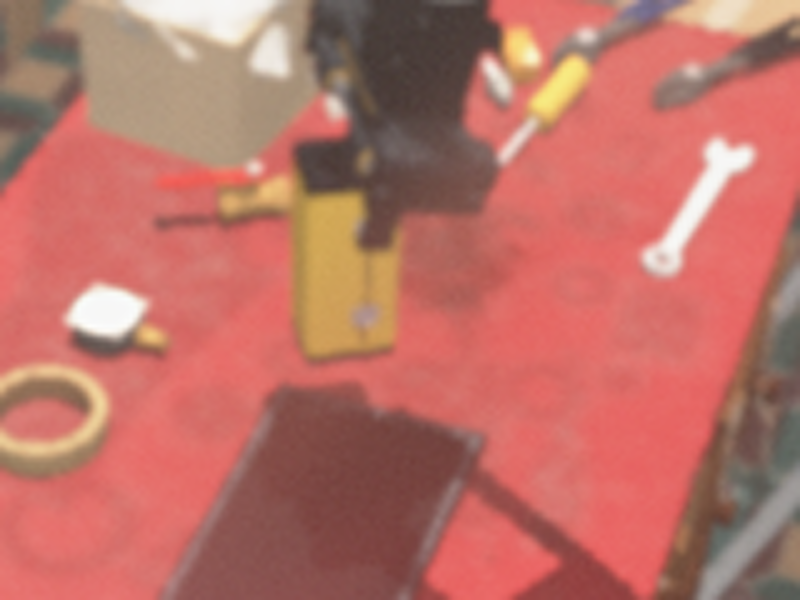

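It's upright now. The grip sits about 15 mm off the case's axis, which agrees with the 13° hang, so the case centre is near (0.507, −0.091). I'll shift it slightly and lower it.

```bash
python3 -m creep '[{"dx":-0.25,"dy":-0.1,"dz":0.66,"wx":0,"wy":0,"wz":0,"gripper":1},{"dx":-0.2,"dy":-0.06,"dz":0.66,"wx":0,"wy":0,"wz":0,"gripper":1},{"dx":-0.15,"dy":0,"dz":0.66,"wx":0,"wy":0,"wz":0,"gripper":1},{"dx":0,"dy":0,"dz":0,"wx":0,"wy":0,"wz":0,"gripper":1}]' 25;  python3 tgt.py .484 -.095 .102 34 13;  python3 -c "
from h import *
cap('scene','s9.png')
im=cv2.imread('pics/s9.png')[120:260,270:430]
cv2.imwrite('pics/s9c.png',cv2.resize(im,None,fx=4,fy=4,interpolation=cv2.INTER_CUBIC))"
```

```text
time_s: 11.6
ee_pos: [0.4907, -0.1005, 0.1325]
eef_rot: [[0.82, 0.544, 0.179], [0.533, -0.839, 0.107], [0.209, 0.008, -0.978]]
contact_force: [-1.1, 0.2, -5.4]
finger_gap: 0.05
t 11.6 p [ 0.4907 -0.1005  0.1325] d [-0.22 -0.21  0.73] w [ 0.11  0.16 -0.15] gap 0.05 F [-1.1  0.2 -5.4] j6 [-28.  -6. 118.  12.  62.  24.]
```

View pics/s9c.png

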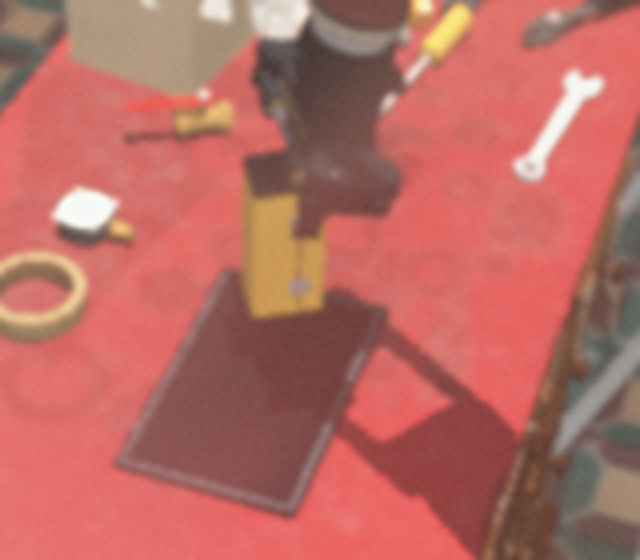

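```bash
python3 -c "
from h import *
o=np.array([270,120])
for z in (.006,.03,.04): print(z,ray('scene',[o+np.array([255,318])/4,o+np.array([322,310])/4,],z).round(4))"
```

```text
0.006 [[ 0.5219 -0.0949  0.006 ]
 [ 0.47   -0.1265  0.006 ]]
0.03 [[ 0.5133 -0.0713  0.03  ]
 [ 0.4626 -0.1022  0.03  ]]
0.04 [[ 0.5097 -0.0615  0.04  ]
 [ 0.4595 -0.0921  0.04  ]]
```

```bash
python3 -m creep '[{"dx":-0.11,"dy":-0.2,"dz":0.5,"wx":0.1,"wy":0.1,"wz":0,"gripper":1},{"dx":-0.03,"dy":0,"dz":0.15,"wx":0,"wy":0,"wz":0,"gripper":1},{"dx":0,"dy":0,"dz":0,"wx":0,"wy":0,"wz":0,"gripper":1}]' 25;  python3 feel.py
```

```text
time_s: 11.95
ee_pos: [0.4926, -0.0972, 0.1132]
eef_rot: [[0.816, 0.546, 0.191], [0.533, -0.838, 0.116], [0.223, 0.007, -0.975]]
contact_force: [0.4, -0.7, -4.2]
finger_gap: 0.05
[[-1.01   0.728  4.099 -0.01  -0.31  -0.017]
 [-0.92   0.658  4.341  0.02  -0.35   0.033]
 [-0.66   0.205  3.595  0.014 -0.276 -0.062]
 [-0.694  0.055  4.505  0.04  -0.367  0.005]]
0.04981871575233215 [ 0.49261461 -0.0970969   0.11353187]
feel1210.png
```

```bash
python3 -m creep '[{"dx":-0.03,"dy":0,"dz":0.15,"wx":0,"wy":0,"wz":0,"gripper":1},{"dx":-0.03,"dy":0,"dz":0.1,"wx":0,"wy":0,"wz":0,"gripper":1}]' 25;  python3 feel.py; python3 -m creep '[{"dx":-0.03,"dy":0,"dz":0.12,"wx":0,"wy":0,"wz":0,"gripper":1}]';  python3 feel.py
```

```text
time_s: 12.4
ee_pos: [0.4936, -0.0977, 0.1043]
eef_rot: [[0.815, 0.546, 0.194], [0.534, -0.838, 0.115], [0.225, 0.01, -0.974]]
contact_force: [-1.5, -0.4, 15.0]
finger_gap: 0.0495
[[ 1.9380e+00 -3.3000e-01 -1.4967e+01  7.3400e-01  9.3000e-02  1.0700e-01]
 [-8.2300e-01  1.1550e+00  2.3110e+00 -1.0500e-01 -4.0900e-01 -3.9000e-02]
 [ 7.7000e-02  6.3500e-01  2.6030e+00 -9.7000e-02 -9.4000e-02 -2.9000e-02]
 [ 5.4100e-01  3.8000e-01  2.7130e+00 -6.0000e-02 -8.0000e-02  8.0000e-03]]
0.04953395313434495 [ 0.49368918 -0.09771937  0.10437669]
feel1255.png
time_s: 12.75
ee_pos: [0.496, -0.0981, 0.1029]
eef_rot: [[0.814, 0.545, 0.199], [0.533, -0.838, 0.115], [0.23, 0.013, -0.973]]
contact_force: [-12.2, 4.7, 30.5]
finger_gap: 0.05
[[ -0.446 -10.178 -31.546   2.944  -0.202   0.22 ]
 [  1.371  -3.852 -15.353   1.458   0.26    0.199]
 [  2.984  -4.243 -13.596   1.385   0.253   0.166]
 [  2.779  -3.133 -14.067   1.434   0.276   0.201]]
0.05023946503234554 [ 0.49578351 -0.09790154  0.10254799]
feel1290.png
```

It touched down at TCP z ≈ 0.104. I'll let it settle with a soft grip, then open.

```bash
python3 -m creep '[{"dx":0,"dy":0,"dz":0,"wx":0,"wy":0,"wz":0,"gripper":1},{"dx":0,"dy":0,"dz":0,"wx":0,"wy":0,"wz":0,"gripper":1},{"dx":0,"dy":0,"dz":0,"wx":0,"wy":0,"wz":0,"gripper":0.2},{"dx":0,"dy":0,"dz":0,"wx":0,"wy":0,"wz":0,"gripper":-0.2},{"dx":0,"dy":0,"dz":0,"wx":0,"wy":0,"wz":0,"gripper":-1},{"dx":0,"dy":0,"dz":0,"wx":0,"wy":0,"wz":0,"gripper":-1},{"dx":0,"dy":0,"dz":0,"wx":0,"wy":0,"wz":0,"gripper":-1},{"dx":0,"dy":0,"dz":0,"wx":0,"wy":0,"wz":0,"gripper":-1}]' 4;  python3 tgt.py .49 -.09 .2 34 13; python3 -c "
from h import *
cap('scene','s10.png')
im=cv2.imread('pics/s10.png')[120:260,270:430]
cv2.imwrite('pics/s10c.png',cv2.resize(im,None,fx=4,fy=4,interpolation=cv2.INTER_CUBIC))"
```

```text
time_s: 13.8
ee_pos: [0.4968, -0.0985, 0.1036]
eef_rot: [[0.814, 0.545, 0.201], [0.533, -0.838, 0.114], [0.231, 0.015, -0.973]]
contact_force: [-0.3, 1.0, 0.1]
finger_gap: 0.0766
t 13.8 p [ 0.4968 -0.0985  0.1036] d [ 0.53 -0.24 -2.36] w [ 0.17 -0.05 -0.13] gap 0.0766 F [-0.3  1.   0.1] j6 [-28.  -4. 120.  13.  58.  23.]
```

View pics/s10c.png

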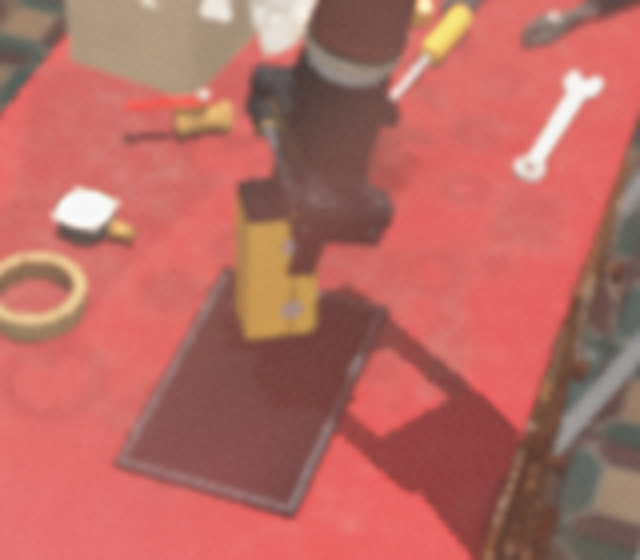

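It stands. I'll retract along the tool axis, away from the case.

```bash
python3 -m creep '[{"dx":0,"dy":0,"dz":-0.3,"wx":0,"wy":0,"wz":0,"gripper":-1},{"dx":0,"dy":0,"dz":-0.7,"wx":0,"wy":0,"wz":0,"gripper":-1},{"dx":0,"dy":0,"dz":-0.9,"wx":0,"wy":0,"wz":0,"gripper":-1},{"dx":0,"dy":0,"dz":-0.9,"wx":0,"wy":0,"wz":0,"gripper":-1},{"dx":0,"dy":0,"dz":-0.5,"wx":0.1,"wy":-0.7,"wz":0,"gripper":-1},{"dx":0,"dy":0,"dz":0,"wx":0.1,"wy":-0.8,"wz":0.8,"gripper":-1},{"dx":0,"dy":0,"dz":0,"wx":0,"wy":-0.7,"wz":0.8,"gripper":-1}]';  python3 tgt.py .51 .285 .23 0 0; python3 -c "
from h import *
cap('scene','s11.png')
im=cv2.imread('pics/s11.png')[120:310,230:430]
cv2.imwrite('pics/s11c.png',cv2.resize(im,None,fx=4,fy=3.1,interpolation=cv2.INTER_CUBIC))
for n,p in dict(blue=[[265,262],[315,279]]).items(): print(ray('scene',p,.062))"
```

```text
time_s: 14.55
ee_pos: [0.4667, -0.1157, 0.2428]
eef_rot: [[0.92, 0.392, -0.011], [0.393, -0.92, 0.012], [-0.005, -0.016, -1.0]]
contact_force: [-0.1, 0.1, -0.5]
finger_gap: 0.0869
t 14.55 p [ 0.4667 -0.1157  0.2428] d [ 4.93 -8.78  0.43] w [-0.14  0.08  3.85] gap 0.0869 F [-0.1  0.1 -0.5] j6 [-24.  -8. 106.   0.  82.  43.]
[[0.5953867  0.28240621 0.062     ]
 [0.43557385 0.2841612  0.062     ]]
```

View pics/s11c.png

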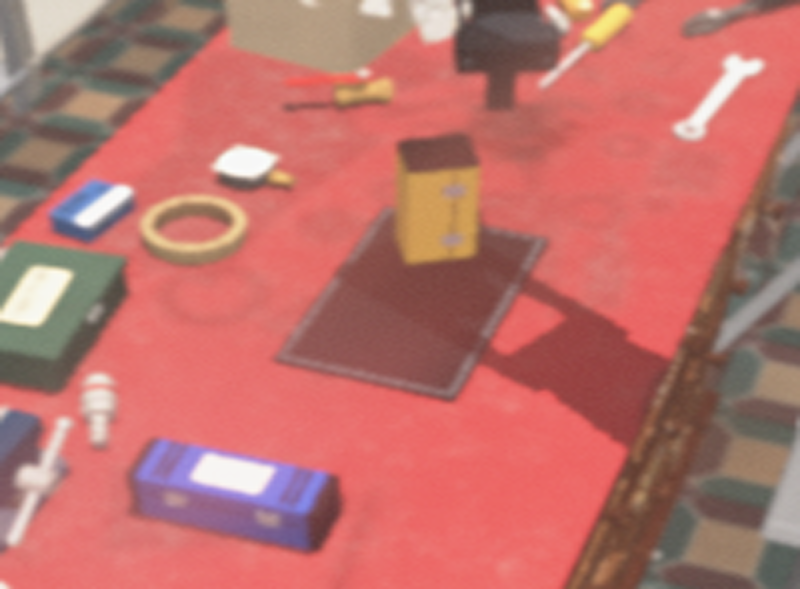

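The yellow case stands upright on the mat. Next is the blue one, near (0.515, 0.285) with its axis along world x.

```bash
python3 -m creep '[{"dx":0.49,"dy":-0.87,"dz":0,"wx":-0.15,"wy":0,"wz":0,"gripper":-1},{"dx":0.49,"dy":-0.87,"dz":0,"wx":0,"wy":0,"wz":0,"gripper":-1},{"dx":0.49,"dy":-0.87,"dz":0,"wx":0,"wy":0,"wz":0,"gripper":-1},{"dx":0.49,"dy":-0.87,"dz":0,"wx":0,"wy":0,"wz":0,"gripper":-1},{"dx":0.49,"dy":-0.87,"dz":0,"wx":0,"wy":0,"wz":0,"gripper":-1},{"dx":0.49,"dy":-0.87,"dz":0,"wx":0,"wy":0,"wz":0,"gripper":-1},{"dx":0.49,"dy":-0.87,"dz":0,"wx":0,"wy":0,"wz":0,"gripper":-1},{"dx":0.49,"dy":-0.87,"dz":0,"wx":0,"wy":0,"wz":0,"gripper":-1},{"dx":0.49,"dy":-0.87,"dz":0,"wx":0,"wy":0,"wz":0,"gripper":-1},{"dx":0.3,"dy":-0.5,"dz":0,"wx":0,"wy":0,"wz":0,"gripper":-1}]';  python3 tgt.py .515 .285 .23 0 0
```

```text
time_s: 15.6
ee_pos: [0.5104, 0.2756, 0.2489]
eef_rot: [[0.917, 0.399, 0.004], [0.399, -0.917, 0.005], [0.006, -0.003, -1.0]]
contact_force: [-0.2, -0.1, 0.5]
finger_gap: 0.0866
t 15.6 p [0.5104 0.2756 0.2489] d [ 0.2  -0.17  0.47] w [-0.04 -0.05  3.92] gap 0.0866 F [-0.2 -0.1  0.5] j6 [20.  5. 93.  0. 82. 87.]
```

```bash
python3 -m creep '[{"dx":0,"dy":0,"dz":0.2,"wx":0,"wy":0,"wz":1,"gripper":-1},{"dx":0,"dy":0,"dz":0.2,"wx":0,"wy":0,"wz":1,"gripper":-1},{"dx":0,"dy":0,"dz":0,"wx":0,"wy":0,"wz":1,"gripper":-1},{"dx":0,"dy":0,"dz":0,"wx":0,"wy":0,"wz":0.95,"gripper":-1},{"dx":0,"dy":0,"dz":0,"wx":0,"wy":0,"wz":0,"gripper":-1}]';  python3 -c "
from h import *
cap('wrist','w12.png')
r=optics.silhouettes('case_blue','wrist')
print([ (d['score'],d['bbox']) for d in r[:1]])
" ; python3 tgt.py .515 .285 .012 0 0
```

```text
time_s: 16.1
ee_pos: [0.5087, 0.2799, 0.234]
eef_rot: [[1.0, -0.003, 0.005], [-0.003, -1.0, 0.012], [0.005, -0.012, -1.0]]
contact_force: [0.1, 0.1, -0.6]
finger_gap: 0.0874
[(0.78, [305.7, 167.8, 55.2, 139.1])]
t 16.2 p [0.509  0.2799 0.2342] d [ 0.12 -0.06  5.56] w [-0.11 -0.05  0.  ] gap 0.0872 F [-0.7  0.4 -0.1] j6 [ 21.   6.  94.   1.  80. 111.]
```

View pics/w12.png

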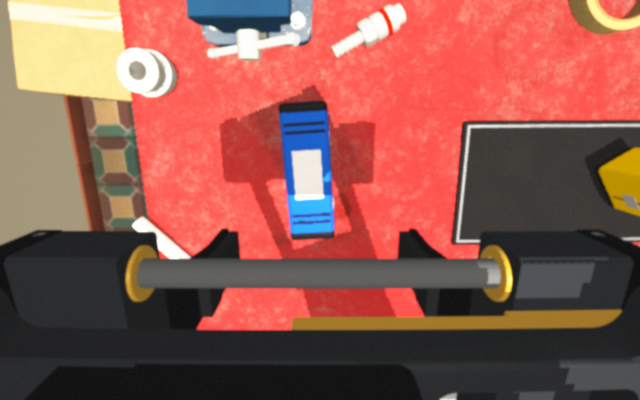

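The blue case's top-face corners are about (279,103), (326,102), (334,237) and (291,238). The marker is at (160,240), the bushing at (145,72) and the coupler at (370,28), all clear of the jaws.

Run:
```python
from h import *
pts=[[279,104],[326,102],[334,237],[291,238]]
for z in (.055,.062):
  P=ray('wrist',pts,z);a=(P[0]+P[1]-P[2]-P[3]);ang=np.degrees(np.arctan2(a[1],a[0]));m=P.mean(0)
  print(z,m.round(4),ang,np.linalg.norm(a)/2,proj('scene',P).round(1).tolist())
from tgt import tgt; tgt(m[0],m[1],.012,ang)
im=cv2.imread('pics/s11.png')[250:310,250:330]
cv2.imwrite('pics/sb.png',cv2.resize(im,None,fx=8,fy=8,interpolation=cv2.INTER_CUBIC))
```

```text
0.055 [0.5173 0.2938 0.055 ] 3.7979340856079054 0.14802060688427002 [[260.5, 274.3], [267.4, 261.8], [314.9, 274.3], [308.7, 287.7]]
0.062 [0.5185 0.2935 0.062 ] 3.7979340856079182 0.14498714838734308 [[260.4, 272.7], [267.3, 260.4], [314.0, 272.6], [307.8, 285.7]]
t 16.2 p [0.509  0.2799 0.2342] d [ 0.21 -0.27  5.56] w [-0.11 -0.05 -0.63] gap 0.0872 F [-0.7  0.4 -0.1] j6 [ 21.   6.  94.   1.  80. 111.]
```

View pics/sb.png

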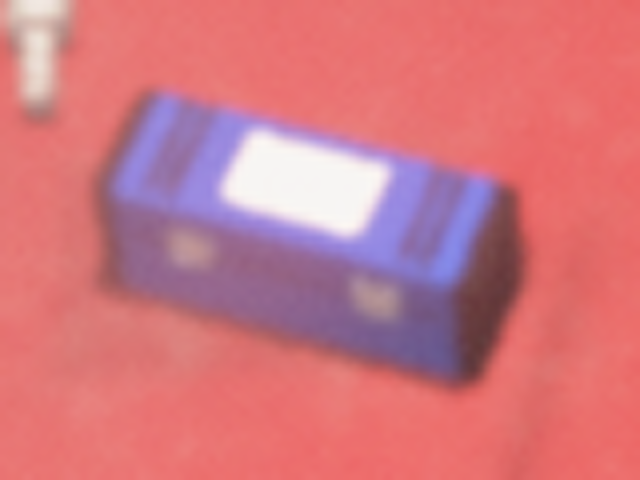

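```bash
python3 -m creep '[{"dx":0.21,"dy":-0.27,"dz":0.3,"wx":-0.11,"wy":-0.05,"wz":-0.63,"gripper":-1},{"dx":0,"dy":0,"dz":0.9,"wx":0,"wy":0,"wz":0,"gripper":-1},{"dx":0,"dy":0,"dz":0.9,"wx":0,"wy":0,"wz":0,"gripper":-1},{"dx":0,"dy":0,"dz":0.8,"wx":0,"wy":0,"wz":0,"gripper":-1},{"dx":0,"dy":0,"dz":0,"wx":0,"wy":0,"wz":0,"gripper":-1}]'; python3 tgt.py .518 .2935 .012 3.8; python3 -c "
from h import *
cap('wrist','w13.png')"
```

```text
time_s: 16.7
ee_pos: [0.5204, 0.2914, 0.1194]
eef_rot: [[0.996, 0.083, 0.007], [0.083, -0.997, 0.004], [0.008, -0.004, -1.0]]
contact_force: [0.1, -0.6, -0.8]
finger_gap: 0.0872
t 16.7 p [0.5204 0.2914 0.1194] d [-0.08 -0.05  2.69] w [-0.04 -0.07  0.16] gap 0.0872 F [ 0.1 -0.6 -0.8] j6 [ 22.  14.  98.   0.  68. 107.]
```

View pics/w13.png

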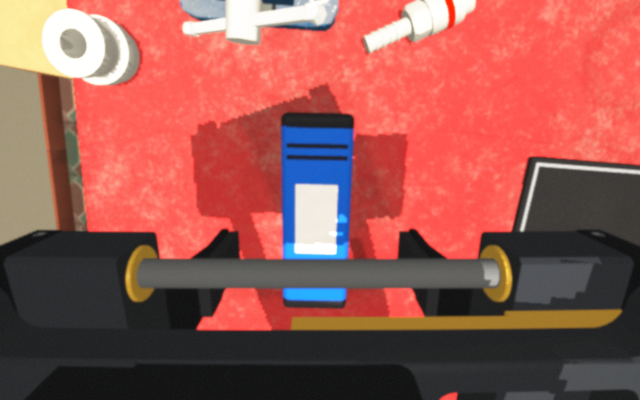

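The case is centred and aligned between the jaws, so I'll go down and grip.

```bash
python3 -m creep '[{"dx":-0.08,"dy":-0.05,"dz":0.6,"wx":-0.04,"wy":-0.07,"wz":0.14,"gripper":-1},{"dx":0,"dy":0,"dz":0.9,"wx":0,"wy":0,"wz":0,"gripper":-1},{"dx":0,"dy":0,"dz":0.6,"wx":0,"wy":0,"wz":0,"gripper":-1},{"dx":0,"dy":0,"dz":0,"wx":0,"wy":0,"wz":0,"gripper":-1}]'; python3 tgt.py .518 .2935 .012 3.8
```

```text
time_s: 17.15
ee_pos: [0.5273, 0.297, 0.048]
eef_rot: [[0.997, 0.073, 0.019], [0.073, -0.997, 0.008], [0.02, -0.006, -1.0]]
contact_force: [0.3, 0.2, 0.1]
finger_gap: 0.0868
t 17.15 p [0.5273 0.297  0.048 ] d [-0.26  0.08  0.89] w [-0.06 -0.19  0.06] gap 0.0868 F [0.3 0.2 0.1] j6 [ 22.  19.  99.   0.  60. 108.]
```

```bash
python3 -m creep '[{"dx":-0.28,"dy":0.08,"dz":0.4,"wx":-0.06,"wy":-0.2,"wz":0.05,"gripper":-1},{"dx":-0.04,"dy":0,"dz":0.45,"wx":0,"wy":-0.05,"wz":0,"gripper":-1},{"dx":0,"dy":0,"dz":0,"wx":0,"wy":0,"wz":0,"gripper":-1}]'; python3 tgt.py .518 .2935 .012 3.8
```

```text
time_s: 17.45
ee_pos: [0.5185, 0.2944, 0.018]
eef_rot: [[0.998, 0.069, 0.0], [0.069, -0.998, 0.003], [0.0, -0.003, -1.0]]
contact_force: [-0.4, -0.4, -0.2]
finger_gap: 0.0866
t 17.45 p [0.5185 0.2944 0.018 ] d [-0.01  0.02  0.15] w [-0.03 -0.    0.02] gap 0.0866 F [-0.4 -0.4 -0.2] j6 [ 22.  22. 100.   0.  58. 108.]
```

```bash
python3 -m creep '[{"dx":0,"dy":0.02,"dz":0.15,"wx":0,"wy":0,"wz":0,"gripper":0.5},{"dx":0,"dy":0,"dz":0,"wx":0,"wy":0,"wz":0,"gripper":1},{"dx":0,"dy":0,"dz":0,"wx":0,"wy":0,"wz":0,"gripper":1},{"dx":0,"dy":0,"dz":0,"wx":0,"wy":0,"wz":0,"gripper":1},{"dx":0,"dy":0,"dz":0,"wx":0,"wy":0,"wz":0,"gripper":1},{"dx":0,"dy":0,"dz":0,"wx":0,"wy":0,"wz":0,"gripper":1},{"dx":0,"dy":0,"dz":-0.6,"wx":0,"wy":0,"wz":0,"gripper":1},{"dx":0,"dy":0,"dz":-0.5,"wx":0,"wy":0,"wz":0,"gripper":1},{"dx":0,"dy":0,"dz":0,"wx":0,"wy":0,"wz":0,"gripper":1},{"dx":0,"dy":0,"dz":0,"wx":0,"wy":0,"wz":0,"gripper":1}]' 40; python3 feel.py
```

```text
time_s: 18.45
ee_pos: [0.5172, 0.2928, 0.0551]
eef_rot: [[0.998, 0.069, -0.002], [0.069, -0.998, 0.001], [-0.002, -0.002, -1.0]]
contact_force: [-1.2, -1.3, -5.3]
finger_gap: 0.0501
[[-1.238e+00  1.237e+00  5.298e+00  3.000e-03  1.010e-01 -3.900e-02]
 [-5.460e-01 -4.660e-01  4.351e+00  3.400e-02  1.620e-01 -3.400e-02]
 [-5.450e-01  6.960e-01  4.199e+00  2.600e-02  1.730e-01 -1.100e-02]
 [ 4.520e-01 -3.880e-01  4.597e+00  7.100e-02  1.500e-01  2.800e-02]]
0.04948983828066303 [0.51700378 0.29269193 0.05468961]
feel1860.png
```

The moment is again about +0.15 N·m, so the blue case's heavy end is also on the tool's −x side. I'll set it down still gripped, then re-grip 40 mm toward +x.

```bash
python3 -m creep '[{"dx":0,"dy":0,"dz":0.6,"wx":0,"wy":0,"wz":0,"gripper":1},{"dx":0,"dy":0,"dz":0.45,"wx":0,"wy":0,"wz":0,"gripper":1},{"dx":0,"dy":0,"dz":0,"wx":0,"wy":0,"wz":0,"gripper":0},{"dx":0,"dy":0,"dz":0,"wx":0,"wy":0,"wz":0,"gripper":-1},{"dx":0,"dy":0,"dz":0,"wx":0,"wy":0,"wz":0,"gripper":-1},{"dx":0,"dy":0,"dz":0,"wx":0,"wy":0,"wz":0,"gripper":-1},{"dx":0,"dy":0,"dz":0,"wx":0,"wy":0,"wz":0,"gripper":-1}]'; python3 feel.py;python3 tgt.py .558 .2958 .012 3.8
```

```text
time_s: 19.4
ee_pos: [0.5203, 0.2942, 0.0146]
eef_rot: [[0.998, 0.069, 0.003], [0.069, -0.998, 0.004], [0.003, -0.003, -1.0]]
contact_force: [-0.9, -0.1, -0.4]
finger_gap: 0.0739
[[-0.95   0.031  0.388  0.04  -0.048  0.002]
 [ 0.88  -0.012  0.398  0.016 -0.043  0.03 ]
 [ 0.165 -0.409 -0.1    0.03   0.022 -0.001]
 [-0.206 -0.207 -0.386  0.024 -0.027  0.007]]
0.08342342496063847 [0.520199   0.29411251 0.01439057]
feel1955.png
t 19.65 p [0.52   0.294  0.0141] d [0.95 0.02 0.06] w [-0.03 -0.02  0.03] gap 0.0856 F [ 0.2 -0.4  0.1] j6 [ 22.  22. 100.   0.  58. 108.]
```

View pics/feel1955.png

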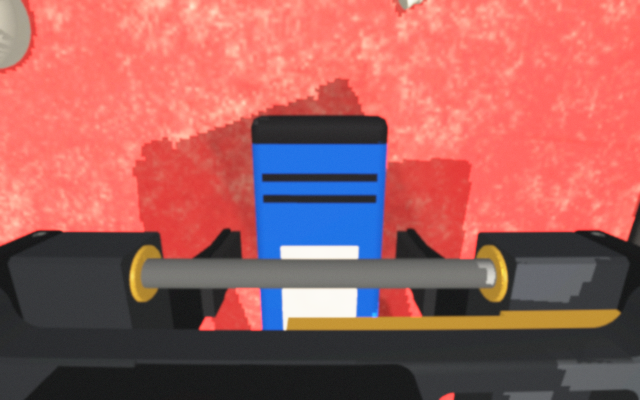

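```bash
python3 -m creep '[{"dx":0.5,"dy":0.02,"dz":0.05,"wx":0,"wy":0,"wz":0,"gripper":-1},{"dx":0.45,"dy":0,"dz":0,"wx":0,"wy":0,"wz":0,"gripper":-1},{"dx":0,"dy":0,"dz":0,"wx":0,"wy":0,"wz":0,"gripper":-1}]'; python3 -c "
from h import *
cap('wrist','w14.png')"; python3 tgt.py .558 .2958 .012 3.8
```

```text
time_s: 19.95
ee_pos: [0.5583, 0.296, 0.0122]
eef_rot: [[0.998, 0.07, 0.001], [0.07, -0.998, 0.003], [0.002, -0.003, -1.0]]
contact_force: [-0.1, -1.1, -0.2]
finger_gap: 0.0867
t 20.0 p [0.5569 0.2959 0.0117] d [ 0.03  0.   -0.01] w [-0.03 -0.    0.04] gap 0.0872 F [ 0.2 -0.4  0.2] j6 [ 21.  26.  95.   0.  59. 107.]
```

View pics/w14.png

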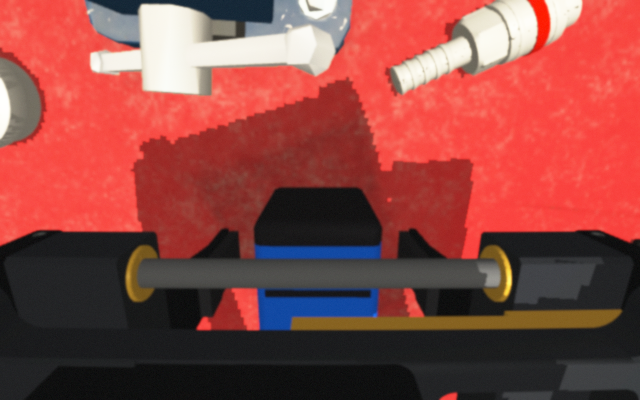

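```bash
python3 -m creep '[{"dx":0,"dy":0,"dz":0,"wx":0,"wy":0,"wz":0,"gripper":0.5},{"dx":0,"dy":0,"dz":0,"wx":0,"wy":0,"wz":0,"gripper":1},{"dx":0,"dy":0,"dz":0,"wx":0,"wy":0,"wz":0,"gripper":1},{"dx":0,"dy":0,"dz":0,"wx":0,"wy":0,"wz":0,"gripper":1},{"dx":0,"dy":0,"dz":0,"wx":0,"wy":0,"wz":0,"gripper":1},{"dx":0,"dy":0,"dz":0,"wx":0,"wy":0,"wz":0,"gripper":1}]' 20; python3 -m creep '[{"dx":0,"dy":0,"dz":-0.5,"wx":0,"wy":0,"wz":0,"gripper":1},{"dx":0,"dy":0,"dz":-0.8,"wx":0,"wy":0,"wz":0,"gripper":1},{"dx":0,"dy":0,"dz":-0.8,"wx":0,"wy":0,"wz":0,"gripper":1},{"dx":0,"dy":0,"dz":-0.8,"wx":0,"wy":0,"wz":0,"gripper":1},{"dx":0,"dy":0,"dz":-0.8,"wx":0,"wy":0,"wz":0,"gripper":1},{"dx":0,"dy":0,"dz":-0.8,"wx":0,"wy":0,"wz":0,"gripper":1},{"dx":0,"dy":0,"dz":-0.5,"wx":0,"wy":0,"wz":0,"gripper":1},{"dx":0,"dy":0,"dz":0,"wx":0,"wy":0,"wz":0,"gripper":1},{"dx":0,"dy":0,"dz":0,"wx":0,"wy":0,"wz":0,"gripper":1}]' 15; python3 feel.py
```

```text
time_s: 20.6
ee_pos: [0.5533, 0.2958, 0.011]
eef_rot: [[0.997, 0.071, -0.003], [0.071, -0.997, 0.002], [-0.003, -0.002, -1.0]]
contact_force: [2.0, 0.5, -1.8]
finger_gap: 0.0499
time_s: 21.5
ee_pos: [0.5478, 0.2929, 0.2063]
eef_rot: [[0.997, 0.072, -0.02], [0.072, -0.997, -0.006], [-0.021, 0.004, -1.0]]
contact_force: [-0.7, 0.7, -4.4]
finger_gap: 0.0499
[[-0.509 -0.739  4.428 -0.013  0.265  0.047]
 [ 1.569 -0.512  4.959  0.029  0.268  0.029]
 [ 0.552 -0.118  5.083  0.019  0.248 -0.04 ]
 [-0.202 -0.487  4.655  0.022  0.252 -0.006]]
0.049775007017076184 [0.54728937 0.29273694 0.20536167]
feel2165.png
```

The moment is now 0.26 N·m, more than at the middle, so the light end is the one gripped. I'll soften the grip to let the case swing.

```bash
python3 -m creep '[{"dx":0,"dy":0,"dz":0,"wx":0,"wy":0,"wz":0,"gripper":1},{"dx":0,"dy":0,"dz":0,"wx":0,"wy":0,"wz":0,"gripper":1},{"dx":0,"dy":0,"dz":0,"wx":0,"wy":0,"wz":0,"gripper":1},{"dx":0,"dy":0,"dz":0,"wx":0,"wy":0,"wz":0,"gripper":1}]' 8; python3 feel.py; python3 -m creep '[{"dx":0,"dy":0,"dz":0,"wx":0,"wy":0,"wz":0,"gripper":1},{"dx":0,"dy":0,"dz":0,"wx":0,"wy":0,"wz":0,"gripper":1}]' 25; python3 -c "
from h import *
cap('scene','s12.png')
im=cv2.imread('pics/s12.png')[170:310,210:370]
cv2.imwrite('pics/s12c.png',cv2.resize(im,None,fx=4,fy=4,interpolation=cv2.INTER_CUBIC))"
```

```text
time_s: 22.15
ee_pos: [0.5462, 0.2923, 0.2026]
eef_rot: [[0.997, 0.072, -0.027], [0.071, -0.997, -0.008], [-0.027, 0.006, -1.0]]
contact_force: [0.6, 0.0, -4.6]
finger_gap: 0.05
[[ 0.715 -0.015  4.605  0.026  0.049  0.022]
 [-0.114  0.588  4.319  0.043  0.055  0.007]
 [-0.234  0.496  4.731  0.057  0.065  0.04 ]
 [ 0.057 -0.774  3.94   0.018  0.081  0.012]]
0.05008724205895866 [0.54611535 0.29232946 0.20289074]
feel2230.png
time_s: 22.6
ee_pos: [0.5463, 0.2924, 0.2032]
eef_rot: [[0.997, 0.072, -0.026], [0.071, -0.997, -0.008], [-0.026, 0.006, -1.0]]
contact_force: [0.5, 0.1, -4.6]
finger_gap: 0.05
```

View pics/s12c.png

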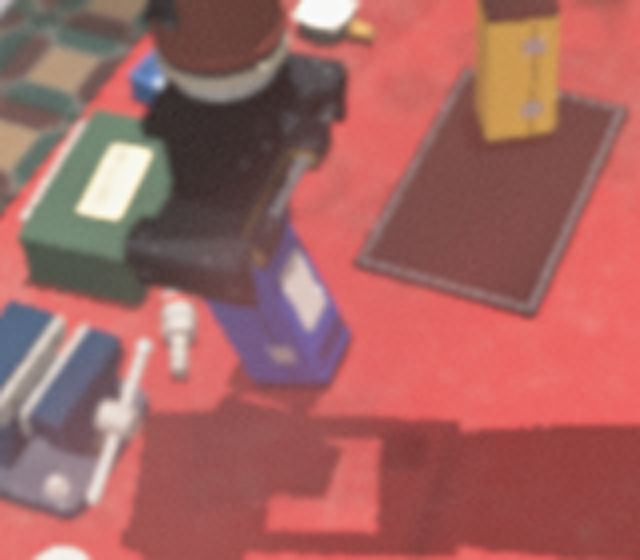

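It's hanging, bottom toward −x. I'll measure the lean from the edges, crop (213,300)→(262,382) and (258,275)→(328,380).

```bash
python3 -c "
from lean import *
o=np.array([210,170])
lean(o+np.array([213,300])/4,o+np.array([262,382])/4,[.56,.31,.17],4)
print()
lean(o+np.array([258,275])/4,o+np.array([328,380])/4,[.52,.31,.17],4)
"; python3 tgt.py .48 .05 .2 0
```

```text
-30 -71.6 | -27 -66.4 | -24 -61.2 | -21 -55.9 | -18 -50.6 | -15 -45.5 | -12 -40.4 | -9 -35.6 | -6 -30.9 | -3 -26.5 | 0 -22.4 | 3 -18.4 | 6 -14.7 | 9 -11.3 | 12 -8.0 | 15 -4.9 | 18 -2.0 | 21 0.7 | 24 3.3 | 27 5.7 | 30 8.1 | 
-30 -76.6 | -27 -71.6 | -24 -66.4 | -21 -61.2 | -18 -55.9 | -15 -50.7 | -12 -45.6 | -9 -40.7 | -6 -35.9 | -3 -31.4 | 0 -27.0 | 3 -23.0 | 6 -19.1 | 9 -15.5 | 12 -12.1 | 15 -8.9 | 18 -5.8 | 21 -3.0 | 24 -0.3 | 27 2.3 | 30 4.7 | t 22.65 p [0.5463 0.2924 0.2033] d [-2.08  5.93  0.17] w [0.06 0.25 0.68] gap 0.0498 F [-0.1 -0.2 -4.8] j6 [ 21.  14.  88.   0.  80. 107.]
```

View pics/feel2230.png

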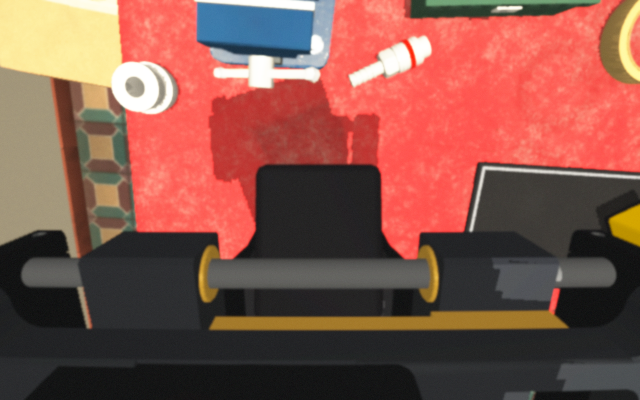

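```bash
python3 -m creep '[{"dx":-0.26,"dy":0.81,"dz":0,"wx":0,"wy":0,"wz":0,"gripper":1},{"dx":-0.26,"dy":0.81,"dz":0,"wx":0,"wy":0,"wz":0,"gripper":1},{"dx":-0.26,"dy":0.81,"dz":0,"wx":0,"wy":0.5,"wz":0,"gripper":1},{"dx":-0.26,"dy":0.81,"dz":0,"wx":0,"wy":0.5,"wz":0,"gripper":1},{"dx":-0.26,"dy":0.81,"dz":0,"wx":0,"wy":0.5,"wz":0,"gripper":1},{"dx":-0.26,"dy":0.81,"dz":0,"wx":0,"wy":0.5,"wz":0,"gripper":1},{"dx":-0.2,"dy":0.6,"dz":0,"wx":0,"wy":0.5,"wz":0,"gripper":1},{"dx":0,"dy":0,"dz":0,"wx":0,"wy":0.5,"wz":0,"gripper":1},{"dx":0,"dy":0,"dz":0,"wx":0,"wy":0.3,"wz":0,"gripper":1},{"dx":0,"dy":0,"dz":0,"wx":0,"wy":0,"wz":0,"gripper":1}]' 25;  python3 tgt.py .49 .06 .2 4 22;  python3 -c "
from h import *
cap('scene','s13.png')
im=cv2.imread('pics/s13.png')[120:270,260:420]
cv2.imwrite('pics/s13c.png',cv2.resize(im,None,fx=4,fy=4,interpolation=cv2.INTER_CUBIC))
P=ray('scene',[[331.8,204.8],[349.3,202.6]],.006);d=P[1]-P[0];n=np.array([-d[1],d[0],0])/np.linalg.norm(d);print('yellow',P,np.linalg.norm(d),P.mean(0)+.025*n,P.mean(0)-.025*n)"
```

```text
time_s: 23.65
ee_pos: [0.4887, 0.0617, 0.2008]
eef_rot: [[0.943, 0.072, 0.326], [0.071, -0.997, 0.016], [0.326, 0.008, -0.945]]
contact_force: [-0.8, -0.7, -4.2]
finger_gap: 0.0496
t 23.65 p [0.4887 0.0617 0.2008] d [0.02 0.05 0.03] w [0.06 0.49 0.05] gap 0.0496 F [-0.8 -0.7 -4.2] j6 [ -3. -21. 124.   2.  59.  81.]
yellow [[ 0.51875789 -0.06728899  0.006     ]
 [ 0.4653504  -0.10022692  0.006     ]] 0.06274764319326794 [ 0.50517732 -0.10503663  0.006     ] [ 0.47893097 -0.06247927  0.006     ]
```

View pics/s13c.png

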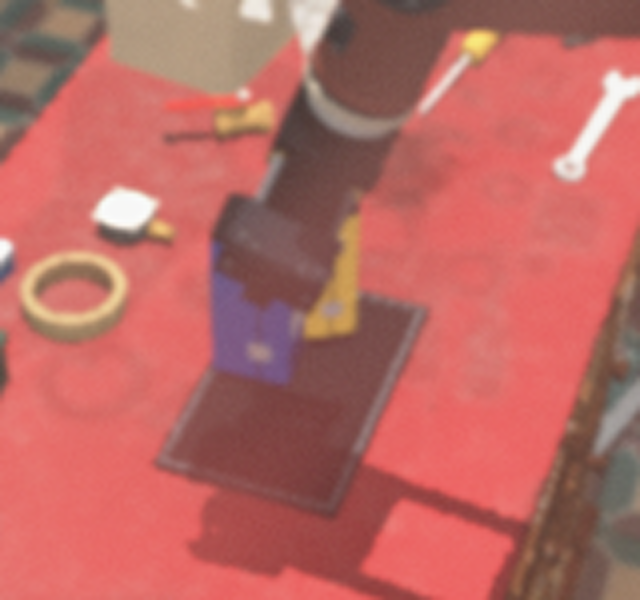

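Yellow's centre comes out at about (0.505, −0.105), well inside the limits. Blue looks near vertical; I'll check its left edge, crop (212,248)→(217,370), and estimate its position.

```bash
python3 -c "
from lean import *
o=np.array([260,120])
lean(o+np.array([212,248])/4,o+np.array([217,370])/4,[.52,.07,.2],4)
print()
for z in (.09,.1,.11): print(ray('scene',[o+np.array([217,370])/4,o+np.array([290,384])/4],z).round(4))
im=cv2.imread('pics/s13.png')[170:220,300:350]
cv2.imwrite('pics/s13d.png',cv2.resize(im,None,fx=12,fy=12,interpolation=cv2.INTER_CUBIC))
"
```

```text
-30 -42.7 | -27 -38.5 | -24 -34.2 | -21 -29.9 | -18 -25.7 | -15 -21.4 | -12 -17.1 | -9 -13.0 | -6 -8.9 | -3 -4.9 | 0 -1.0 | 3 2.7 | 6 6.4 | 9 9.9 | 12 13.2 | 15 16.5 | 18 19.6 | 21 22.6 | 24 25.5 | 27 28.3 | 30 31.0 | 
[[0.5281 0.066  0.09  ]
 [0.4688 0.0593 0.09  ]]
[[0.5242 0.0751 0.1   ]
 [0.4654 0.0683 0.1   ]]
[[0.5202 0.0841 0.11  ]
 [0.4621 0.0774 0.11  ]]
```

View pics/s13d.png

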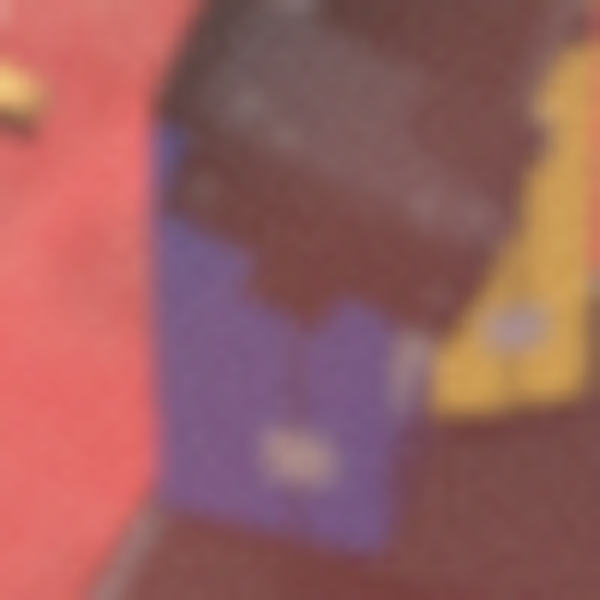

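```bash
python3 -m creep '[{"dx":-0.22,"dy":-0.1,"dz":0.63,"wx":0,"wy":0,"wz":0,"gripper":1},{"dx":-0.22,"dy":-0.1,"dz":0.63,"wx":0,"wy":0,"wz":0,"gripper":1},{"dx":-0.22,"dy":0,"dz":0.63,"wx":0,"wy":0,"wz":0,"gripper":1},{"dx":0,"dy":0,"dz":0,"wx":0,"wy":0,"wz":0,"gripper":1}]' 25;  python3 tgt.py .488 .067 .105 4 19; python3 feel.py; python3 -c "
from h import *
cap('scene','s14.png')
im=cv2.imread('pics/s14.png')[120:270,260:420]
cv2.imwrite('pics/s14c.png',cv2.resize(im,None,fx=4,fy=4,interpolation=cv2.INTER_CUBIC))"
```

```text
time_s: 24.1
ee_pos: [0.4905, 0.0702, 0.1219]
eef_rot: [[0.942, 0.074, 0.327], [0.072, -0.997, 0.017], [0.327, 0.008, -0.945]]
contact_force: [-1.5, -0.4, -5.0]
finger_gap: 0.0498
t 24.1 p [0.4905 0.0702 0.1219] d [-0.2   0.07  0.38] w [ 0.06 -0.02  0.06] gap 0.0498 F [-1.5 -0.4 -5. ] j6 [ -2. -15. 128.   2.  48.  82.]
[[-3.105  0.248  4.167  0.005 -0.647  0.046]
 [-1.107 -0.237  4.142  0.057 -0.492 -0.017]
 [-1.692 -0.761  4.475  0.013 -0.48   0.018]
 [-2.021  0.749  3.68   0.06  -0.487 -0.008]]
0.049699978436299364 [0.49491789 0.06990164 0.12776995]
feel2425.png
```

View pics/s14c.png

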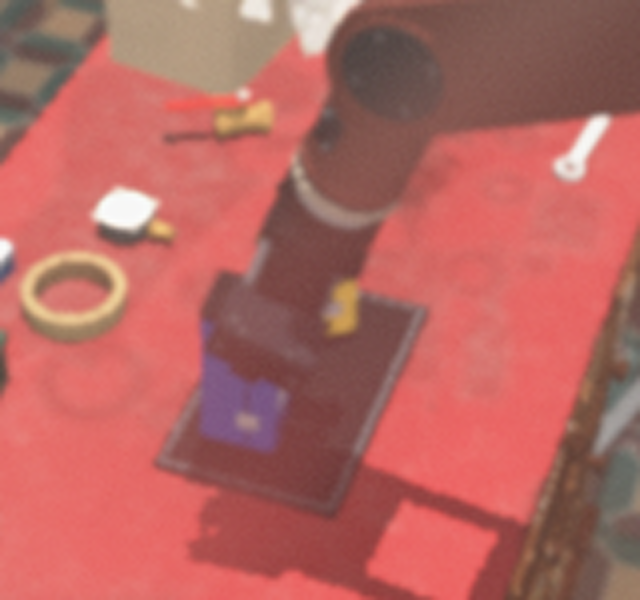

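```bash
python3 -m creep '[{"dx":-0.2,"dy":0,"dz":0.35,"wx":0,"wy":0,"wz":0,"gripper":1},{"dx":-0.04,"dy":0,"dz":0.12,"wx":0,"wy":0,"wz":0,"gripper":1},{"dx":0,"dy":0,"dz":0,"wx":0,"wy":0,"wz":0,"gripper":1}]' 25; python3 tgt.py .488 .067 .104 4 19; python3 -m creep '[{"dx":-0.04,"dy":0,"dz":0.12,"wx":0,"wy":0,"wz":0,"gripper":1},{"dx":0,"dy":0,"dz":0,"wx":0,"wy":0,"wz":0,"gripper":1}]' ;python3 tgt.py .488 .067 .104 4 19
```

```text
time_s: 24.7
ee_pos: [0.4957, 0.0692, 0.1116]
eef_rot: [[0.936, 0.073, 0.345], [0.072, -0.997, 0.016], [0.346, 0.01, -0.938]]
contact_force: [0.3, -0.1, -4.5]
finger_gap: 0.0496
t 24.7 p [0.4957 0.0692 0.1116] d [-0.25  0.04  0.11] w [ 0.08 -0.2   0.06] gap 0.0496 F [ 0.3 -0.1 -4.5] j6 [ -2. -14. 129.   2.  45.  82.]
time_s: 24.9
ee_pos: [0.4969, 0.0691, 0.1078]
eef_rot: [[0.935, 0.073, 0.347], [0.072, -0.997, 0.016], [0.348, 0.01, -0.938]]
contact_force: [-0.8, -0.0, -4.1]
finger_gap: 0.0497
t 24.9 p [0.4969 0.0691 0.1078] d [-0.24  0.03  0.01] w [ 0.08 -0.22  0.06] gap 0.0497 F [-0.8 -0.  -4.1] j6 [ -2. -14. 129.   2.  44.  82.]
```

```bash
python3 -m creep '[{"dx":-0.06,"dy":0,"dz":0.12,"wx":0.05,"wy":-0.2,"wz":0,"gripper":1},{"dx":0,"dy":0,"dz":0,"wx":0,"wy":0,"wz":0,"gripper":1}]' ;python3 tgt.py .488 .067 .104 4 19; python3 -m creep '[{"dx":-0.04,"dy":0,"dz":0.12,"wx":0,"wy":0,"wz":0,"gripper":1}]' ;python3 feel.py
```

```text
time_s: 25.1
ee_pos: [0.4969, 0.069, 0.1029]
eef_rot: [[0.942, 0.075, 0.327], [0.072, -0.997, 0.02], [0.328, 0.005, -0.945]]
contact_force: [-0.9, -0.0, -4.2]
finger_gap: 0.0497
t 25.1 p [0.4969 0.069  0.1029] d [-0.2   0.03 -0.1 ] w [ 0.03 -0.02  0.06] gap 0.0497 F [-0.9 -0.  -4.2] j6 [ -2. -12. 128.   3.  45.  82.]
time_s: 25.2
ee_pos: [0.5001, 0.0687, 0.1008]
eef_rot: [[0.94, 0.074, 0.333], [0.072, -0.997, 0.019], [0.334, 0.006, -0.943]]
contact_force: [-9.2, -0.8, 27.3]
finger_gap: 0.0498
[[  0.378   0.286 -28.852   0.75   -0.464  -0.056]
 [  2.24    1.078  -4.023  -0.08    0.553   0.066]
 [  1.722  -0.133  -2.06    0.07    0.452   0.084]
 [  3.155   0.233  -2.81    0.079   0.657   0.105]]
0.04998432385226996 [0.50025918 0.06878855 0.10074402]
feel2535.png
```

Contact. I'll soften the grip and open.

```bash
python3 -m creep '[{"dx":0,"dy":0,"dz":0,"wx":0,"wy":0,"wz":0,"gripper":1},{"dx":0,"dy":0,"dz":0,"wx":0,"wy":0,"wz":0,"gripper":1},{"dx":0,"dy":0,"dz":0,"wx":0,"wy":0,"wz":0,"gripper":0.2},{"dx":0,"dy":0,"dz":0,"wx":0,"wy":0,"wz":0,"gripper":-0.2},{"dx":0,"dy":0,"dz":0,"wx":0,"wy":0,"wz":0,"gripper":-0.7},{"dx":0,"dy":0,"dz":0,"wx":0,"wy":0,"wz":0,"gripper":-0.7},{"dx":0,"dy":0,"dz":0,"wx":0,"wy":0,"wz":0,"gripper":-0.7},{"dx":0,"dy":0,"dz":0,"wx":0,"wy":0,"wz":0,"gripper":-0.7}]' 4;  python3 tgt.py .49 -.09 .2 4 19; python3 -c "
from h import *
cap('scene','s15.png')
im=cv2.imread('pics/s15.png')[120:270,260:420]
cv2.imwrite('pics/s15c.png',cv2.resize(im,None,fx=4,fy=4,interpolation=cv2.INTER_CUBIC))"
```

```text
time_s: 26.25
ee_pos: [0.4985, 0.0688, 0.0992]
eef_rot: [[0.941, 0.075, 0.33], [0.072, -0.997, 0.019], [0.331, 0.006, -0.944]]
contact_force: [0.3, -0.7, 0.1]
finger_gap: 0.0721
t 26.25 p [0.4985 0.0688 0.0992] d [ 0.35  3.96 -2.53] w [ 0.04 -0.05  0.06] gap 0.0721 F [ 0.3 -0.7  0.1] j6 [ -2. -12. 128.   3.  44.  82.]
```

View pics/s15c.png

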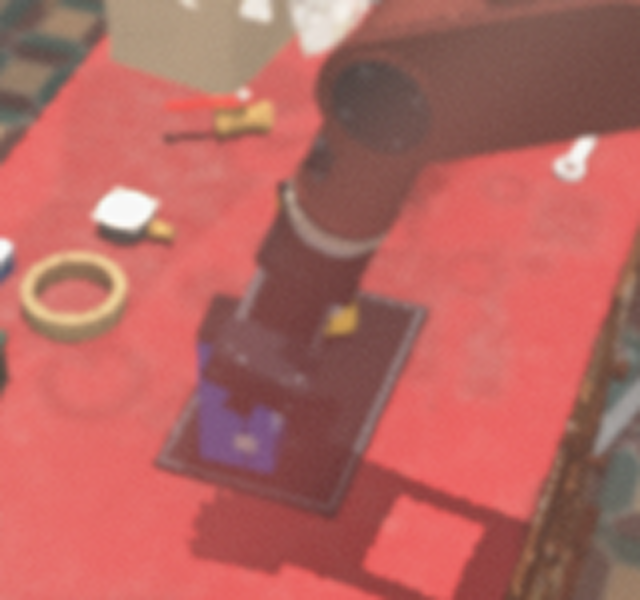

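```bash
python3 -m creep '[{"dx":0,"dy":0,"dz":-0.3,"wx":0,"wy":0,"wz":0,"gripper":-0.7},{"dx":0,"dy":0,"dz":-0.7,"wx":0,"wy":0,"wz":0,"gripper":-0.7},{"dx":0,"dy":0,"dz":-0.9,"wx":0,"wy":0,"wz":0,"gripper":-0.7},{"dx":0,"dy":0,"dz":-0.9,"wx":0,"wy":0,"wz":0,"gripper":-0.7},{"dx":0,"dy":0,"dz":-0.9,"wx":0,"wy":0,"wz":0,"gripper":-0.7},{"dx":-0.5,"dy":0,"dz":-0.7,"wx":0,"wy":0,"wz":0,"gripper":-0.7},{"dx":0,"dy":-0.8,"dz":-0.3,"wx":0,"wy":-0.8,"wz":0,"gripper":-0.7},{"dx":0,"dy":-0.9,"dz":0,"wx":0,"wy":-0.8,"wz":0,"gripper":-0.7},{"dx":0,"dy":-0.9,"dz":0,"wx":0,"wy":-0.8,"wz":0,"gripper":-0.7},{"dx":0,"dy":-0.9,"dz":0,"wx":0,"wy":0,"wz":0,"gripper":-0.7}]'
python3 - <<'E'
from h import *
cap('scene','s16.png');cap('wrist','w16.png');cap('top','t16.png')
im=cv2.imread('pics/s16.png')[120:270,260:420]
cv2.imwrite('pics/s16c.png',cv2.resize(im,None,fx=4,fy=4,interpolation=cv2.INTER_CUBIC))
im=cv2.imread('pics/t16.png')[140:290,250:450]
cv2.imwrite('pics/t16c.png',cv2.resize(im,None,fx=3.5,fy=3.5,interpolation=cv2.INTER_CUBIC))
E
```

```text
time_s: 27.3
ee_pos: [0.4029, 0.2021, 0.2825]
eef_rot: [[0.994, 0.061, 0.095], [0.061, -0.998, -0.001], [0.094, 0.007, -0.996]]
contact_force: [1.0, 0.2, -0.2]
finger_gap: 0.0741
```

View pics/s16c.png

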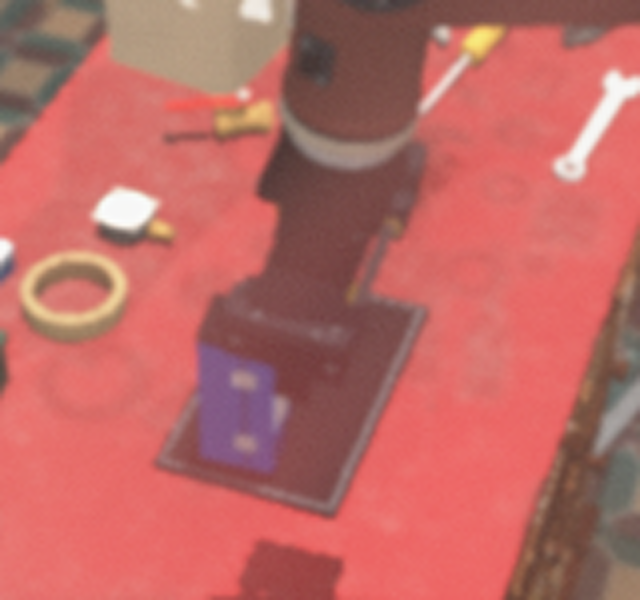

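View pics/s16.png

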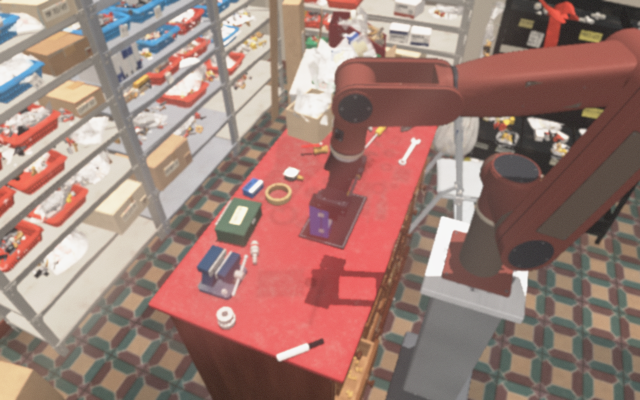

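View pics/t16c.png

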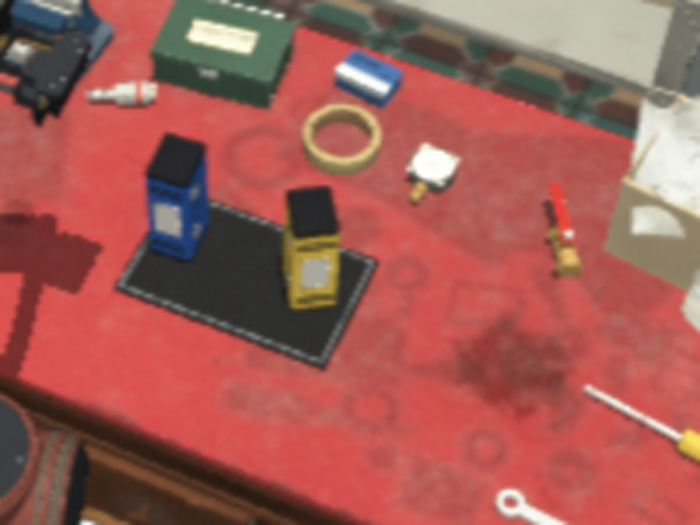

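Both cases stand upright on the mat in the top view, and the scene view matches for blue. Yellow is hidden there by the wrist. I'll check the positions numerically.

Run:
```python
from h import *
o=np.array([260,120])
P=ray('scene',[o+np.array([203,460])/4,o+np.array([276,472])/4],.006);d=P[1]-P[0];n=np.array([-d[1],d[0],0])/np.linalg.norm(d);print('blue scene',P.round(4),(P.mean(0)+.025*n).round(4))
o=np.array([250,140])
# top-of-case centres at z=.156, mat corners
c=ray('top',np.array([[206,203],[378,262],[325,366],[118,285]])/3.5+o,.006);print('mat',c.round(3),c.mean(0).round(4))
print('tops',ray('top',np.array([[177,160],[312,211]])/3.5+o,.156).round(4))
print('visible bases blue',ray('top',np.array([[152,242],[190,260],[210,220]])/3.5+o,.006).round(4))
print('yellow',ray('top',np.array([[288,308],[340,303]])/3.5+o,.006).round(4))
for l in ['tape_roll','gauge','ball_valve','screwdriver','coupler_a','marker','bushing_a']:
  r=optics.silhouettes(l,'top')
  r0=optics.silhouettes(l,'scene')
  print(l,[ (np.round(x[0]['score'],2),np.round(x[0]['bbox'])) if x else None for x in (r,r0)])
print(manip.get_state()['time_s'])
```

```text
blue scene [[0.5323 0.09   0.006 ]
 [0.472  0.0801 0.006 ]] [0.5062 0.0604 0.006 ]
mat [[ 0.564  0.06   0.006]
 [ 0.571 -0.154  0.006]
 [ 0.419 -0.155  0.006]
 [ 0.418  0.099  0.006]] [ 0.4929 -0.0379  0.006 ]
tops [[ 0.5019  0.0609  0.156 ]
 [ 0.5008 -0.099   0.156 ]]
visible bases blue [[0.4871 0.0912 0.006 ]
 [0.483  0.0405 0.006 ]
 [0.5437 0.0447 0.006 ]]
yellow [[ 0.4706 -0.0876  0.006 ]
 [ 0.5014 -0.1375  0.006 ]]
tape_roll [(np.float64(0.56), array([346., 180.,  21.,  18.])), (np.float64(0.57), array([276., 194.,  22.,  24.]))]
gauge [(np.float64(0.55), array([372., 190.,  11.,  14.])), (np.float64(0.75), array([293., 174.,  21.,  15.]))]
ball_valve [(np.float64(0.32), array([346., 181.,  21.,  23.])), (np.float64(0.43), array([314., 148.,  31.,  12.]))]
screwdriver [(np.float64(0.73), array([445., 264.,  42.,  24.])), (np.float64(0.4), array([380., 132.,   8.,   9.]))]
coupler_a [(np.float64(0.47), array([284., 167.,  19.,   5.])), (np.float64(0.6), array([226., 318.,  21.,  23.]))]
marker [None, (np.float64(0.58), array([301., 348.,  47.,  22.]))]
bushing_a [None, (np.float64(0.9), array([227., 318.,  18.,  23.]))]
28.15
```

View pics/w16.png

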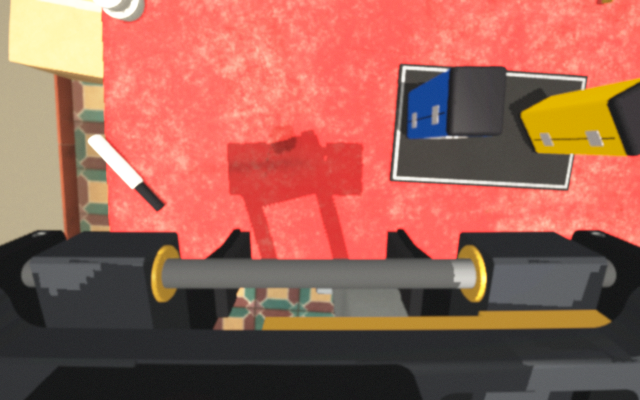

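```bash
python3 -c "
from station import manip
print(manip.finish_job())"
```

```text
the job is handed in; nothing more can be done
None
```

I stood both cases upright on the mat with their heavy ends down, let go of them and backed the gripper clear. I handed the job in at about 28 s of the 72 s. The hand-in reports no verdict.

- **Finding the heavy end:** I lifted each case at its middle and felt a pull of about 0.15 N·m toward one end. I then gripped each near its light end and loosened the grip, and both swung heavy end down, which agreed with the first reading. I tilted the tool by 13° for yellow and 19° for blue to take out the remaining lean before setting them down.
- **Position:** The estimated centres relative to the mat's centre are about (+0.01, −0.08) m for yellow and (+0.01, +0.08) m for blue. The limits are ±0.062 and ±0.112 m.
- **Upright:** For each case, the top's position in the top view and the base's in the scene view agreed to within about 6 mm, so both look vertical.
- **Bystanders:** All seven look to be where they started, and the arm touched none of them on purpose. I checked most of them only by eye.

**Checks that disagreed:**
- The network misnamed some things: it reported the bushing as the coupler in the scene view and the tape roll as the ball valve in the top view. It also found neither the marker nor the bushing in the top view.
- My last mat centre from the top view came out about 17 mm off in y, because the blue case hides one corner of the mat. I used the earlier scene-view measurement, and the two mat corners visible to the wrist camera matched it.

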